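# Pile plates in the drilling clamp and latch it

### The arm

A 6-joint arm with a two-finger parallel gripper is mounted at the origin on the work surface. World frame = base frame: x ahead of the robot, y to its left, z up, the work surface at z = 0. Lengths are in mm, angles in rad, forces in N, time in s.
With the tool pointing down it reaches from about 300 to 875 mm from the base axis. Payload 4.2 kg.
Tool frame: the origin (TCP) lies on the mounting face of the last link; the fingertips stand 173 mm ahead of it and the grasp point (between the pads) lies 155 mm ahead of it (robot.tcp_to_grasp is the distance from the TCP to the grasp point, in mm); z points along the fingers, y is the direction in which the jaws open and shut (so a half turn about z gives the same grasp; the last joint's range is limited). The gripper opens to 85 mm and grips with 20 to 120 N. Pads are 22 mm wide; open, the fingers measure 114 mm over their backs; the gripper's body (76 mm by 85 mm) begins 54 mm behind the grasp point. The pads swing forward as they close: fully open they stand 13 mm farther back than shut.
Start: joints at [-1.243, 0.32, 1.565, -0, 1.257, -0.02], TCP at [195.976, -540.57, 404.738] pointing down, gripper open.
Joint ranges: [-3.11, 3.11], [-0.84, 2.01], [0.21, 2.61], [-1.34, 4.49], [0.05, 2.63], [-2.56, 2.56]. Speed limits (rad/s): [2.57, 2.57, 3.14, 3.14, 3.14, 3.14].

### API

Orientations are given as a rotation vector (axis times angle).
In Python, from rig import robot gives the robot as it stands.
- The arm moves only by the tool jog_arm, never from a script. Its arguments are lists of equal length, an entry for each row: "grip": the gripper command: -1 is shut, 1 is fully open, values between are in proportion; "translation": the shift along the tool's x, y, z in units of 50 mm (1.0 is 50 mm), a list of three; "dr": the turn, a rotation vector about the tool's x, y, z in rad, a list of three. In form: {"grip": [grip, ...], "translation": [[x, y, z], ...], "dr": [[wx, wy, wz], ...]}. A call has exactly 5 rows; each row shifts and turns the commanded pose from where the row before left it, along the tool's axes as they then stand; what a row does not reach is not made up. A row lasts 1/10 s, in which the tool goes at most 50 mm and 8.59 degrees, less where a joint would pass 70% of its speed; a pose out of reach is approached as far as the arm can. A call is refused whole if a number of a shift passes 1 or a number of a turn 0.15, either way. A call with a gripper value outside its range is refused whole. The fingers move at their own pace and stop on an object; "grip_force" is the grip in N (left out, the last holds). Time passes only in rows, so rows that do not move let the fingers close, or fill a call up. It gives the time, the measured TCP pose, the force and the opening at its end, in the units of the state.
- robot.get_state(): the state, without advancing time (a new reading comes with each control period).
- robot.grab_frame(name): name is "scene" or "side" or "wrist"; returns a dict with "frame" (400x640x3 uint8, red, green, blue), "depth" (400x640 float32, mm along the optical axis (not along the pixel's ray), 0 where there is no reading), "K" (3x3 intrinsics, pixels), "dist" ([k1, k2, p1, p2, k3] as OpenCV has them; the pictures are not rectified), "world_from_camera" (4x4, takes a point from camera to world coordinates). Camera axes: x right, y down, z forward; pixel columns grow to the right and rows downward; lengths in mm; the calibration is good to about 2 mm. A picture is of the moment at which its call begins.
- robot.sign_off(): hands the job in, once; it reports no verdict.
The state is a dict: "t": time; "q": joint angles; "qd": joint speeds; "joint_efforts": joint torques, N m; "ee_pos": TCP position; "ee_rot": TCP orientation; "contact_force": force on the tool from outside, world axes, zero at the start; "wrist_torque": the same for the moment, N m; "grip_width": finger opening in mm.
Only numpy, scipy, OpenCV 4.12 (cv2) and the standard library are available. Lean on these libraries where they do the work, as an engineer would, in place of code of your own. Each camera call takes 0.05 s, during which the arm holds its last target.

### The job

Get the plates ready to be drilled as one pile: take the wooden board off the clamp's bed, stack all the aluminium plates squarely on the bed, flush with its edges and with one another, and lay the board squarely on top of the pile. Then press the hand lever down until it latches and stays down by itself, leaving the pile still square. Do not disturb the spanner, the tub of fittings or the hose coupler.

Things in the scene. Friction and masses are not known exactly. Their poses are not given: they have to be found in the camera images.
- plate1: one of 3 to 5 identical flat aluminium plates, 60 mm (its x) by 120 mm (its y) by 12 mm thick, lying flat on the bench at the start, 0.22 kg; origin at its centre; either face may be up
- plate2: one of 3 to 5 identical flat aluminium plates, 60 mm (its x) by 120 mm (its y) by 12 mm thick, lying flat on the bench at the start, 0.22 kg; origin at its centre; either face may be up
- plate3: one of 3 to 5 identical flat aluminium plates, 60 mm (its x) by 120 mm (its y) by 12 mm thick, lying flat on the bench at the start, 0.22 kg; origin at its centre; either face may be up
- plate4: one of 3 to 5 identical flat aluminium plates, 60 mm (its x) by 120 mm (its y) by 12 mm thick, lying flat on the bench at the start, 0.22 kg; origin at its centre; either face may be up
- plate5: one of 3 to 5 identical flat aluminium plates, 60 mm (its x) by 120 mm (its y) by 12 mm thick, lying flat on the bench at the start, 0.22 kg; origin at its centre; either face may be up
- board: light wooden drilling board, 60 mm (its x) by 120 mm (its y) by 18 mm thick, with two small drill marks; origin at its centre; either face may be up. It lies on the clamp's bed at the start. Once taken off it may be put down flat anywhere free on the bench until it is needed
- bed (a point): centre of the top face of the clamp's bed, 18 mm above the bench: a dark steel block 60 mm (x) by 120 mm (y), the same outline as a plate and the board, 10 mm above the clamp's grey base plate (8 mm thick, 110 mm in x, from y = -80 to +190 mm). y runs along the bed towards the hand lever, z up. Blue side cheeks stand from y = 110 to 180 mm, 103 mm above the bench
- holddown_end (a point): end of the steel hold-down arm, 120 mm from its pivot between the cheeks. Lever up: the arm stands upright to 216 mm above the bench, its rubber foot sticking out towards the bed to y = 95 mm at 186 mm height. As the lever goes down the arm swings over the bed by itself and its sprung foot presses on the pile, whether of 3 or 5 plates with the board
- lever_grip (a point): centre of the black handle of the hand lever, 70 mm long along the lever, 36 mm wide (bed x) and 22 mm thick; it lies 115 mm from the lever's pivot. Axes are not needed
- lever_pivot (a point): pivot of the hand lever, 81 mm above the bench; its axis is the x axis of the bed, and this point has the bed's axes (y towards the lever). The lever points to +y, at 0.8 rad above level when up and level when down
- lever (a joint): turn of the hand lever, rad: 0 is up, 0.8 is fully down (level). It is sprung upwards up to about 0.55 rad, with up to about 13 N at the handle; beyond that a detent snaps it to 0.8 and holds it. The latched lever can be lifted again by pinching the handle across its 36 mm width from above
- tub: clear round plastic tub of fittings, 96 mm wide, 60 mm high; bystander; origin at the centre of its underside
- spanner: steel spanner, 200 mm long, lying on the bench; bystander
- coupler: upright steel and brass hose coupler, 44 mm wide, 80 mm high; bystander; origin at the centre of its underside
There are look-alikes about, which are no part of the job. What is shaped like the plate3 but blue or purple is not meant. What is shaped like the plate2 but orange is not meant.

How it is judged:
By the outcome, as a careful person would: the job done as asked, in the order asked, and still so for the second after the job is handed in, with the robot touching nothing.
Of plate1, plate2, plate3, plate4, plate5 only 3 to 5 are there at a start; the rules pass over those that are not, and their reading is None.
At some moment in a run one of board, plate1, plate2 may be knocked a few centimetres aside while the robot is not near it.
Once in a run the grip may slacken for a moment while it holds something.
It also fails if it takes over 210 s, if anything falls off the work surface, if the arm or the gripper's body presses on something with over 40 N, if the wrist force passes 120 N, or if a joint passes its speed limit or range.

## Working session

There is one attempt and no reset: what is moved stays moved. The work goes in short steps, Python scripts to look and compute and a tool call to move; the robot and the scene stay as the last step left them, time stands still between calls to the robot, and variables do not carry over. Pictures are saved under pics/ and viewed, and the job is handed in when it is done.

Besides the shell and the picture viewer there is one more tool, called after "Emit:" in YAML: its name, and indented under it one key for each argument. jog_arm: Moves the arm, as the interface text tells. Its arguments: {"type":"object","properties":{"grip":{"type":"array"},"translation":{"type":"array"},"dr":{"type":"array"},"grip_force":{"type":"number"}},"required":["grip","translation","dr"]}

```bash
ls; mkdir -p pics
cat > h.py <<'E'
import numpy as np, cv2
from rig import robot
def grab(n,fn=None):
    f=robot.grab_frame(n)
    np.savez('/tmp/%s.npz'%n,**{k:np.array(v) for k,v in f.items()})
    if fn: cv2.imwrite('pics/'+fn,cv2.cvtColor(f['frame'],cv2.COLOR_RGB2BGR))
    return f
def ray(f,px):
    px=np.array(px,float).reshape(-1,1,2)
    n=cv2.undistortPoints(px,np.array(f['K'],float),np.array(f['dist'],float)).reshape(-1,2)
    d=np.c_[n,np.ones(len(n))]
    T=np.array(f['world_from_camera']); return T[:3,3],d@T[:3,:3].T
def onplane(f,px,z):
    o,d=ray(f,px); s=(z-o[2])/d[:,2]; return o+s[:,None]*d
def cloud(f):
    h,w=f['depth'].shape; u,v=np.meshgrid(np.arange(w),np.arange(h))
    o,d=ray(f,np.stack([u,v],-1).reshape(-1,2).astype(float))
    return (o+d*f['depth'].reshape(-1,1)).reshape(h,w,3)
E
python3 - <<'E'
from h import *
print(robot.get_state())
for n in ['scene','side','wrist']:
    f=grab(n,n+'0.png'); print(n,np.round(f['world_from_camera'],3).tolist(),f['K'][0],f['dist'])
E
```

```text
pics
{'t': 0.0, 'q': array([-1.24300613e+00,  3.20276099e-01,  1.56565223e+00,  1.05390225e-06,
        1.25740811e+00, -1.99873393e-02]), 'qd': array([-9.68321585e-07,  5.60321666e-04,  1.44987001e-03, -4.23157159e-04,
       -4.55745824e-04, -2.51092074e-04]), 'joint_efforts': array([-1.48379484e-03, -4.15530753e+01, -2.34163982e+01,  1.05850074e-05,
        8.27762444e-03, -3.50424202e-06]), 'ee_pos': array([ 195.91906399, -540.41471916,  403.90147771]), 'ee_rot': array([-3.09251829e+00, -5.43240130e-01,  4.18108806e-04]), 'contact_force': array([-0.20946367,  0.19882709,  0.50242614]), 'wrist_torque': array([-0.02906465,  0.01346372, -0.00345872]), 'grip_width': 85.08962290090344}
scene [[-0.078, 0.67, -0.739, 1522.76], [0.997, 0.064, -0.046, 69.634], [0.016, -0.74, -0.672, 1017.961], [0.0, 0.0, 0.0, 1.0]] [479.79029055   0.         315.57487973] [-0.10668732  0.          0.          0.          0.        ]
side [[-0.767, -0.464, 0.444, 29.914], [-0.642, 0.556, -0.528, 610.007], [-0.002, -0.69, -0.724, 984.601], [0.0, 0.0, 0.0, 1.0]] [429.95489898   0.         319.25395354] [0.00852954 0.         0.         0.         0.        ]
wrist [[0.342, -0.904, -0.256, 259.329], [-0.94, -0.329, -0.092, -516.882], [-0.002, 0.272, -0.962, 372.493], [0.0, 0.0, 0.0, 1.0]] [277.22156087   0.         321.32828944] [0.00513169 0.         0.         0.         0.        ]
```

View pics/scene0.png

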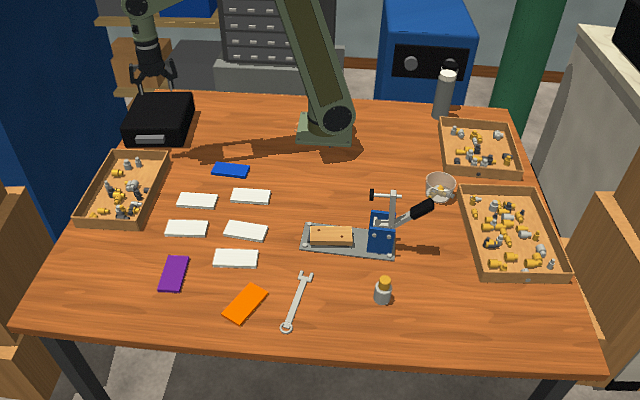

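View pics/side0.png

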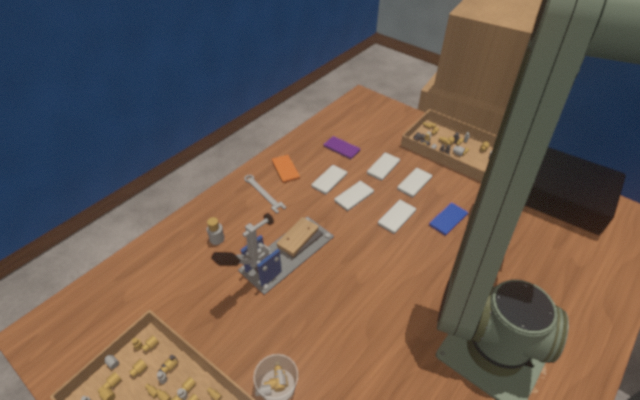

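View pics/wrist0.png

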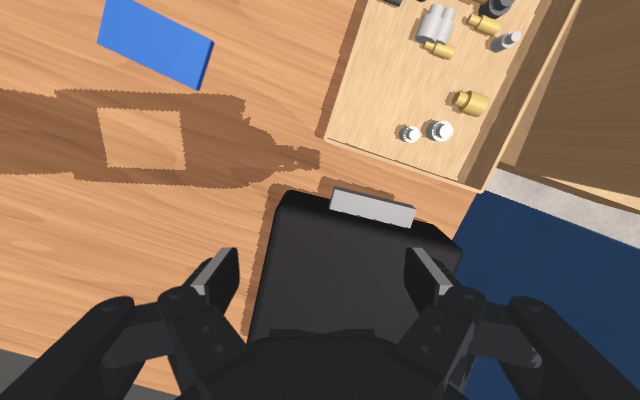

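The scene view shows five white plates at about (197,200), (250,196), (186,228), (245,231) and (235,258). The board is on the bed at (331,236), with the lever up at (420,210). The blue, purple and orange pieces are look-alikes. Next I'll measure.

```bash
cat >> h.py <<'E'
def rects(f,mask,z,amin=80):
    m=cv2.morphologyEx(mask.astype(np.uint8)*255,cv2.MORPH_OPEN,np.ones((3,3)))
    cs,_=cv2.findContours(m,cv2.RETR_EXTERNAL,cv2.CHAIN_APPROX_NONE); out=[]
    for c in cs:
        if cv2.contourArea(c)<amin: continue
        p=onplane(f,c.reshape(-1,2),z)[:,:2].astype(np.float32)
        (cx,cy),(w,h),a=cv2.minAreaRect(p)
        if w>h: w,h,a=h,w,a+90   # a -> direction of short side w
        a=(a+90)%180-90
        out.append((cx,cy,w,h,a,c.reshape(-1,2).mean(0)))
    return out
def hsv(f): return cv2.cvtColor(f['frame'],cv2.COLOR_RGB2HSV)
def pr(L):
    for r in L: print('c=(%.1f,%.1f) %.1fx%.1f a=%.1f px=%s'%(*r[:5],np.round(r[5])))
E
python3 - <<'E'
from h import *
for n in ['scene','side']:
    f=dict(np.load('/tmp/%s.npz'%n)); H=hsv(f)
    print(n); m=(H[...,1]<40)&(H[...,2]>(205 if n=='scene' else 170))
    pr(rects(f,m,12))
    for name,px in [('plate',(235,258)),('board',(331,236)),('bench',(260,215))]:
        if n=='scene': print(name,H[px[1],px[0]],f['depth'][px[1],px[0]],cloud(f)[px[1],px[0]])
E
python3 -c "
import cv2
a=cv2.imread('pics/scene0.png');cv2.imwrite('pics/z0.png',cv2.resize(a[170:310,280:450],None,fx=4.5,fy=4,interpolation=cv2.INTER_CUBIC))
b=cv2.imread('pics/scene0.png');cv2.imwrite('pics/z1.png',cv2.resize(a[0:120,100:220],None,fx=5,fy=5))"
```

```text
scene
c=(669.7,-203.0) 58.7x117.0 a=2.3 px=[235. 257.]
c=(562.2,-195.5) 59.3x118.1 a=-7.0 px=[245. 229.]
c=(569.5,-370.3) 57.9x118.9 a=5.6 px=[186. 227.]
c=(446.5,-371.0) 59.5x119.3 a=-0.2 px=[197. 199.]
c=(409.3,-208.0) 58.9x118.5 a=-0.1 px=[250. 195.]
plate [ 26  17 241] 1319.8774 [ 671.512096   -203.39037101    9.10490726]
board [ 17 133 223] 1349.7463 [589.30118189  56.68800915  37.04187856]
bench [ 13 172 191] 1459.8422 [ 487.17647331 -164.12213272    0.75381493]
side
c=(315.0,399.0) 21.8x58.8 a=-22.1 px=[282. 394.]
c=(408.3,-206.7) 59.5x118.3 a=-0.4 px=[397. 215.]
c=(561.2,-194.0) 59.2x118.5 a=-6.9 px=[354. 194.]
c=(445.9,-369.8) 58.5x117.8 a=-0.3 px=[414. 181.]
c=(669.4,-202.4) 59.3x117.8 a=4.1 px=[329. 178.]
c=(567.9,-370.0) 59.0x118.9 a=4.6 px=[383. 165.]
```

View pics/z0.png

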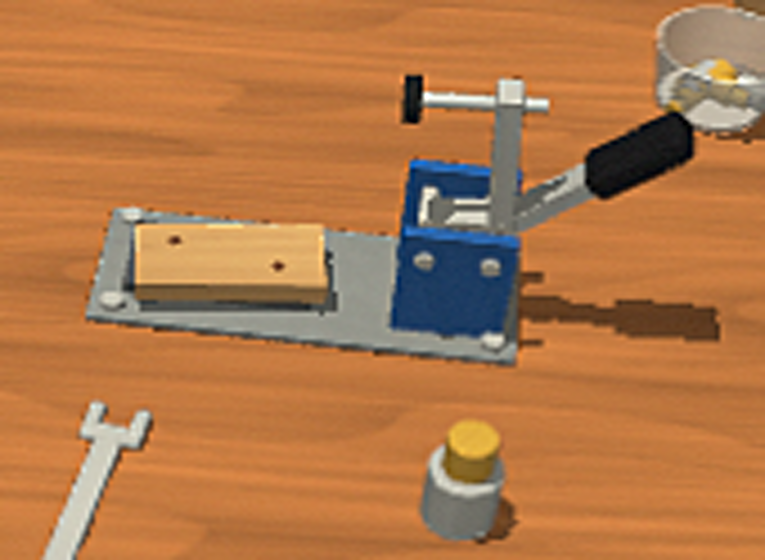

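View pics/z1.png

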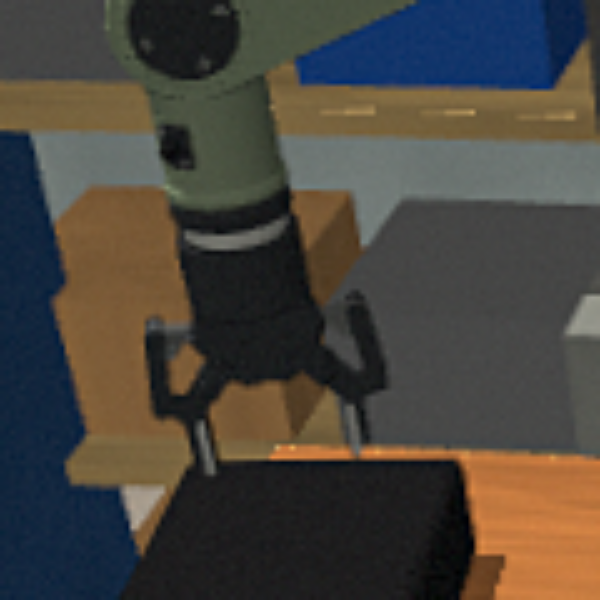

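```bash
cat >> h.py <<'E'
from scipy.spatial.transform import Rotation as Ro
def pose(): 
    s=robot.get_state(); R=Ro.from_rotvec(s['ee_rot']).as_matrix()
    yaw=np.degrees(np.arctan2(R[1,0],R[0,0])); return s,R,yaw
def Rdown(yaw):
    c,s=np.cos(np.radians(yaw)),np.sin(np.radians(yaw)); return np.array([[c,s,0],[s,-c,0],[0,0,-1.]])
def togo(x,y,z,yaw,rows=None):
    s,R,yw=pose(); Rt=Rdown(yaw); rv=Ro.from_matrix(R.T@Rt).as_rotvec()
    d=np.array([x,y,z])-s['ee_pos']
    print('t=%.1f at'%s['t'],np.round(s['ee_pos'],1),'yaw %.2f'%yw,'F',np.round(s['contact_force'],1),'w %.1f'%s['grip_width'])
    n=rows or int(max(np.ceil(np.abs(R.T@d).max()/50),np.ceil(np.abs(rv).max()/.15),1)); 
    Rc=R; print('rows',n,'rv/row',np.round(rv/n,4))
    for i in range(n):
        print('  ',np.round(Rc.T@d/n/50,3).tolist()); Rc=Rc@Ro.from_rotvec(rv/n).as_matrix()
E
python3 - <<'E'
from h import *
for n in ['scene','side']:
    f=dict(np.load('/tmp/%s.npz'%n)); H=hsv(f); h,s,v=[H[...,i].astype(int) for i in range(3)]
    C=cloud(f); near=(abs(C[...,0]-590)<120)&(C[...,1]>-60)&(C[...,1]<260)
    print(n)
    m=near&(abs(C[...,2]-36)<4)&(s>60)&(h<25); print('board');pr(rects(f,m,36))
    m=near&(abs(C[...,2]-8)<4)&(s<60); print('base');pr(rects(f,cv2.morphologyEx(m.astype(np.uint8),cv2.MORPH_CLOSE,np.ones((15,15)))>0,8))
    m=near&(h>100)&(h<125)&(s>120); print('blue');
    ys,xs=np.nonzero(m&(abs(C[...,2]-103)<4)); print(C[ys,xs].mean(0),C[ys,xs].min(0),C[ys,xs].max(0))
    m=(C[...,2]>60)&near&(v<45);ys,xs=np.nonzero(m); print('black',C[ys,xs].min(0),C[ys,xs].max(0))
    m=(C[...,2]>10)&(C[...,0]>300)&(C[...,0]<800)&(C[...,1]>0)&(C[...,1]<300)&~near;ys,xs=np.nonzero(m)
    k,l,st,ce=cv2.connectedComponentsWithStats(m.astype(np.uint8))
    for i in range(1,k):
        if st[i,4]>60: q=C[l==i]; print('obj',np.round(np.median(q,0)),np.round(q.min(0)),np.round(q.max(0)))
E
python3 - <<'E'
from h import *
togo(600,50,330,90)
E
```

```text
scene
board
c=(578.2,55.4) 58.9x118.0 a=5.3 px=[330. 234.]
base
c=(574.9,105.3) 112.1x268.6 a=-4.3 px=[343. 244.]
blue
[586.28116704 189.52577077 101.3512331 ] [537.46646867 160.17885832  99.03103697] [618.88805637 230.08682331 105.66680412]
black [568.91842917 150.92125132 181.52377898] [592.48090818 159.25833689 204.71700984]
obj [593. 281. 157.] [567. 260. 116.] [606. 300. 185.]
obj [776. 197.  49.] [749. 177.  10.] [789. 221.  83.]
side
board
c=(574.7,57.3) 60.5x119.9 a=3.9 px=[298. 234.]
base
c=(570.2,107.6) 108.7x268.2 a=-3.9 px=[285. 260.]
blue
t=0.1 at [ 195.9 -540.5  404.1] yaw 19.93 F [ 0.5 -0.2  0.2] w 85.9
rows 12 rv/row [-1.000e-04 -1.000e-04 -1.019e-01]
   [0.969, -0.695, 0.124]
   [1.034, -0.593, 0.124]
   [1.089, -0.485, 0.124]
   [1.133, -0.372, 0.124]
   [1.165, -0.255, 0.124]
   [1.185, -0.135, 0.124]
   [1.192, -0.013, 0.124]
   [1.188, 0.108, 0.124]
   [1.17, 0.228, 0.124]
   [1.141, 0.346, 0.124]
   [1.1, 0.46, 0.124]
   [1.047, 0.57, 0.124]<stdin>:9: RuntimeWarning: Mean of empty slice.
  ret = um.true_divide(
Traceback (most recent call last):
ValueError: zero-size array to reduction operation minimum which has no identity
```

Run:
```python
from h import *
togo(575,40,350,94.6,15)
```

```text
t=0.1 at [ 195.9 -540.5  404.1] yaw 19.93 F [ 0.5 -0.2  0.2] w 85.9
rows 15 rv/row [-0.0001 -0.0001 -0.0869]
   [0.739, -0.555, 0.073]
   [0.784, -0.489, 0.073]
   [0.824, -0.419, 0.073]
   [0.857, -0.346, 0.073]
   [0.884, -0.27, 0.073]
   [0.904, -0.193, 0.073]
   [0.917, -0.113, 0.072]
   [0.924, -0.033, 0.072]
   [0.923, 0.047, 0.072]
   [0.916, 0.127, 0.072]
   [0.901, 0.206, 0.072]
   [0.88, 0.283, 0.072]
   [0.852, 0.358, 0.072]
   [0.818, 0.431, 0.072]
   [0.777, 0.5, 0.072]
```

Emit:
jog_arm:
  grip: [1,1,1,1,1]
  translation:
    - [0.74,-0.555,0.07]
    - [0.78,-0.49,0.07]
    - [0.82,-0.42,0.07]
    - [0.86,-0.35,0.07]
    - [0.88,-0.27,0.07]
  dr:
    - [0,0,-0.087]
    - [0,0,-0.087]
    - [0,0,-0.087]
    - [0,0,-0.087]
    - [0,0,-0.087]

```text
t: 0.65
ee_pos: [322.3, -345.4, 386.9]
ee_rot: [-2.902, -1.203, -0.0]
contact_force: [1.3, -0.0, 0.2]
grip_width: 85.6
```

Emit:
jog_arm:
  grip: [1,1,1,1,1]
  translation:
    - [0.9,-0.19,0.07]
    - [0.92,-0.11,0.07]
    - [0.92,-0.03,0.07]
    - [0.92,0.05,0.07]
    - [0.92,0.13,0.07]
  dr:
    - [0,0,-0.087]
    - [0,0,-0.087]
    - [0,0,-0.087]
    - [0,0,-0.087]
    - [0,0,-0.087]

```text
t: 1.15
ee_pos: [449.1, -152.3, 369.6]
ee_rot: [2.574, 1.801, -0.0]
contact_force: [0.8, -1.1, 1.2]
grip_width: 85.5
```

Emit:
jog_arm:
  grip: [1,1,1,1,1]
  translation:
    - [0.9,0.21,0.07]
    - [0.88,0.28,0.07]
    - [0.85,0.36,0.07]
    - [0.82,0.43,0.07]
    - [0.78,0.5,0.07]
  dr:
    - [0,0,-0.087]
    - [0,0,-0.087]
    - [0,0,-0.087]
    - [0,0,-0.087]
    - [0,0,-0.087]

```text
t: 1.65
ee_pos: [575.4, 41.5, 351.8]
ee_rot: [-2.124, -2.315, 0.001]
contact_force: [0.8, -0.6, 0.3]
grip_width: 86.0
```

Run:
```python
from h import *
f=grab('wrist','w1.png')
togo(575,40,350,94.6)
```

```text
t=1.7 at [578.5  46.3 351.1] yaw 95.22 F [4.2 4.4 1. ] w 85.5
rows 1 rv/row [ 0.004  -0.0045  0.0109]
   [-0.119, -0.082, 0.02]
```

View pics/w1.png

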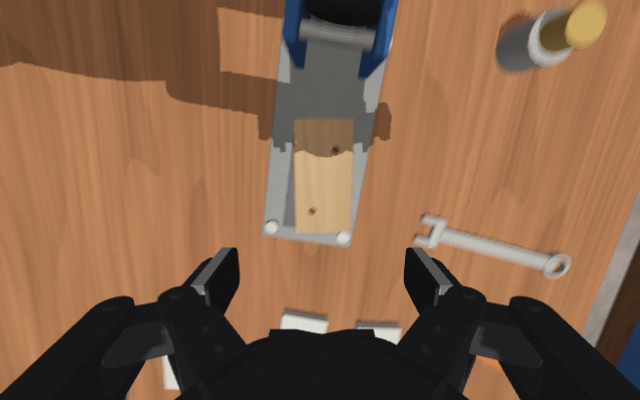

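The wrist view shows the board at about (323,177), skewed relative to the grey base. Next I'll let the arm settle and measure board and base from here.

Emit:
jog_arm:
  grip: [1,1,1,1,1]
  translation:
    - [0,0,0]
    - [0,0,0]
    - [0,0,0]
    - [0,0,0]
    - [0,0,0]
  dr:
    - [0,0,0]
    - [0,0,0]
    - [0,0,0]
    - [0,0,0]
    - [0,0,0]

```text
t: 2.2
ee_pos: [574.3, 38.7, 352.5]
ee_rot: [2.13, 2.309, 0.0]
contact_force: [0.2, -0.2, 0.9]
grip_width: 85.5
```

Run:
```python
from h import *
f=grab('wrist','w2.png'); C=cloud(f); H=hsv(f); h,s,v=[H[...,i].astype(int) for i in range(3)]
near=(abs(C[...,0]-575)<75)&(C[...,1]>-40)&(C[...,1]<170)
m=near&(abs(C[...,2]-36)<4); pr(rects(f,m,36))
m=near&(abs(C[...,2]-8)<4); pr(rects(f,m,8))
for px in [(271,227),(343,238)]: print(onplane(f,px,10))
f2=robot.grab_frame('scene')
for px in [(280+133/4.5,170+214/4),(280+112/4.5,170+300/4),(280+492/4.5,170+342/4)]: print(onplane(f2,px,10))
togo(578,55,260,94.6)
```

```text
c=(573.2,55.0) 59.6x118.8 a=4.5 px=[323. 173.]
c=(566.2,72.2) 109.0x202.5 a=-3.8 px=[320. 158.]
[[516.93251396 -14.25587184  10.        ]]
[[604.0786252  -21.32179236  10.        ]]
[[518.49299195  -9.86116664  10.        ]]
[[605.57699045 -15.55786646  10.        ]]
[[623.61351511 222.92347294  10.        ]]
t=2.3 at [574.4  38.9 352.5] yaw 94.63 F [ 0.9 -0.2 -0.5] w 85.4
rows 2 rv/row [0.0002 0.0001 0.0003]
   [0.157, 0.048, 0.925]
   [0.157, 0.048, 0.925]
```

Emit:
jog_arm:
  grip: [1,1,1,1,1]
  translation:
    - [0.08,0.015,0.7]
    - [0.08,0.015,0.7]
    - [0.02,0,0.7]
    - [0,0,0.6]
    - [0,0,0]
  dr:
    - [0,0,0]
    - [0,0,0]
    - [0,0,0]
    - [0,0,0]
    - [0,0,0]

```text
t: 2.8
ee_pos: [573.8, 48.4, 213.5]
ee_rot: [-2.125, -2.306, 0.01]
contact_force: [-0.7, 0.2, -0.6]
grip_width: 85.4
```

Emit:
jog_arm:
  grip: [1,1,1,1,1]
  translation:
    - [0,0,0.3]
    - [0,0,0.15]
    - [0,0,0]
    - [0,0,0]
    - [0,0,0]
  dr:
    - [0,0,0]
    - [0,0,0]
    - [0,0,0]
    - [0,0,0]
    - [0,0,0]

```text
t: 3.3
ee_pos: [575.8, 48.7, 195.8]
ee_rot: [2.128, 2.31, 0.002]
contact_force: [-0.0, -1.0, 0.4]
grip_width: 85.7
```

Run:
```python
from h import *
f=grab('wrist','w3.png'); f=grab('scene','s3.png')
togo(578,55,188,94.6)
a=cv2.imread('pics/s3.png');cv2.imwrite('pics/z3.png',cv2.resize(a[150:290,270:420],None,fx=4.5,fy=4,interpolation=cv2.INTER_CUBIC))
```

```text
t=3.4 at [575.7  48.7 195.5] yaw 94.70 F [-0.6  0.1 -0.6] w 85.1
rows 1 rv/row [0.0015 0.0001 0.0017]
   [0.121, 0.057, 0.151]
```

View pics/w3.png

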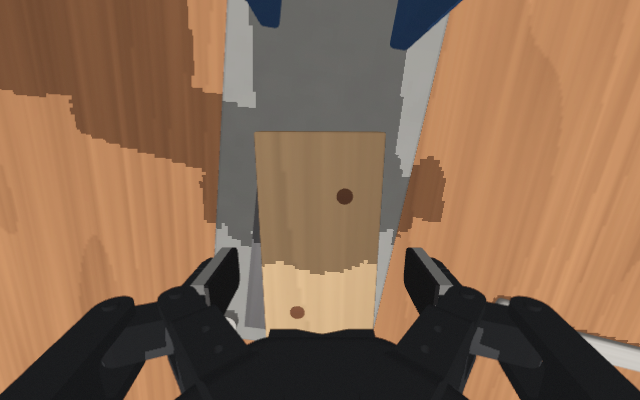

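View pics/z3.png

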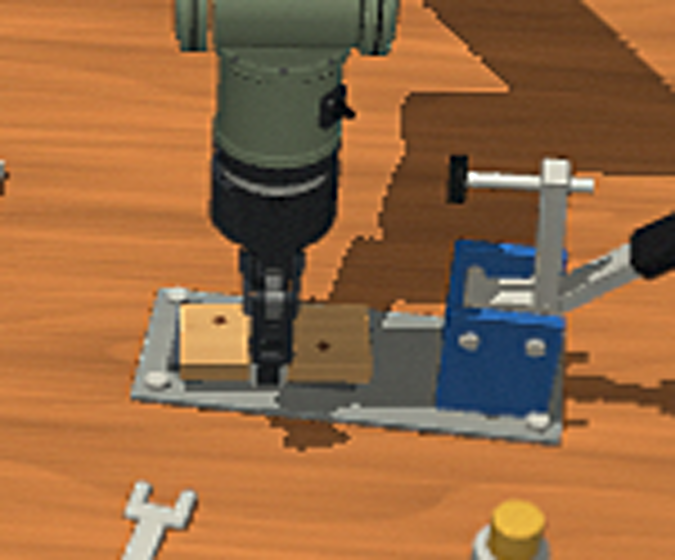

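Emit:
jog_arm:
  grip: [1,1,0,-1,-1]
  translation:
    - [0,0,0.12]
    - [0,0,0]
    - [0,0,0]
    - [0,0,0]
    - [0,0,0]
  dr:
    - [0,0,0]
    - [0,0,0]
    - [0,0,0]
    - [0,0,0]
    - [0,0,0]
  grip_force: 60

```text
t: 3.9
ee_pos: [575.6, 48.7, 189.0]
ee_rot: [2.128, 2.31, 0.001]
contact_force: [-0.2, -0.2, 1.1]
grip_width: 58.7
```

Emit:
jog_arm:
  grip: [-1,-1,-1,-1,-1]
  translation:
    - [0,0,0]
    - [0,0,0]
    - [0,0,0]
    - [0,0,0]
    - [0,0,0]
  dr:
    - [0,0,0]
    - [0,0,0]
    - [0,0,0]
    - [0,0,0]
    - [0,0,0]

```text
t: 4.4
ee_pos: [575.6, 48.7, 189.0]
ee_rot: [2.128, 2.31, 0.001]
contact_force: [0.9, 0.6, 4.6]
grip_width: 58.6
```

Run:
```python
from h import *
f=grab('wrist','w4.png'); f=grab('scene','s4.png')
togo(578,55,188,94.6)
a=cv2.imread('pics/s4.png');b=cv2.resize(a[180:270,290:390],None,fx=4,fy=4,interpolation=cv2.INTER_CUBIC)
w=cv2.imread('pics/w4.png')
cv2.imwrite('pics/z4.png',np.hstack([b,cv2.resize(w[180:400,160:480],(400,360))]))
```

```text
t=4.5 at [575.6  48.7 189. ] yaw 94.70 F [ 0.8 -0.1  4.7] w 58.5
rows 1 rv/row [0.0009 0.0001 0.0017]
   [0.121, 0.058, 0.02]
```

View pics/z4.png

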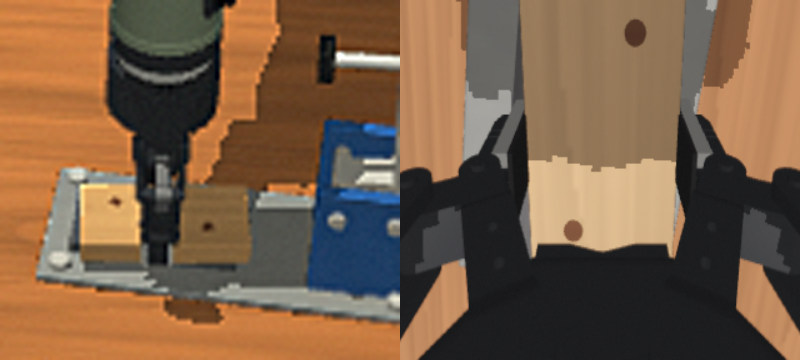

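Emit:
jog_arm:
  grip: [-1,-1,-1,-1,-1]
  translation:
    - [0,0,-0.3]
    - [0,0,-0.5]
    - [0,0,-0.5]
    - [0,0,-0.3]
    - [0,0,0]
  dr:
    - [0,0,0]
    - [0,0,0]
    - [0,0,0]
    - [0,0,0]
    - [0,0,0]

```text
t: 5.0
ee_pos: [575.7, 48.7, 270.1]
ee_rot: [2.127, 2.309, 0.003]
contact_force: [0.2, -0.4, -0.9]
grip_width: 58.2
```

Run:
```python
from h import *
f=grab('scene','s5.png')
togo(440,20,267,86,5)
H=hsv(f)
C=cloud(f); near=(abs(C[...,0]-575)<60)&(abs(C[...,1]-50)<90)
for lo in [12]:
  m=near&(abs(C[...,2]-18)<4)&(H[...,1]<100); pr(rects(f,m,18))
a=cv2.imread('pics/s5.png');b=cv2.resize(a[150:290,270:420],None,fx=4,fy=4,interpolation=cv2.INTER_CUBIC)
cv2.imwrite('pics/z5.png',b)
```

```text
t=5.0 at [575.2  48.7 268.7] yaw 94.70 F [ 0.3  0.3 -1.8] w 58.6
rows 5 rv/row [0.0001 0.     0.0304]
   [-0.07, -0.549, 0.006]
   [-0.087, -0.546, 0.006]
   [-0.103, -0.543, 0.007]
   [-0.12, -0.54, 0.007]
   [-0.136, -0.536, 0.007]
c=(569.5,51.2) 61.1x117.9 a=-3.5 px=[332. 235.]
```

View pics/z5.png

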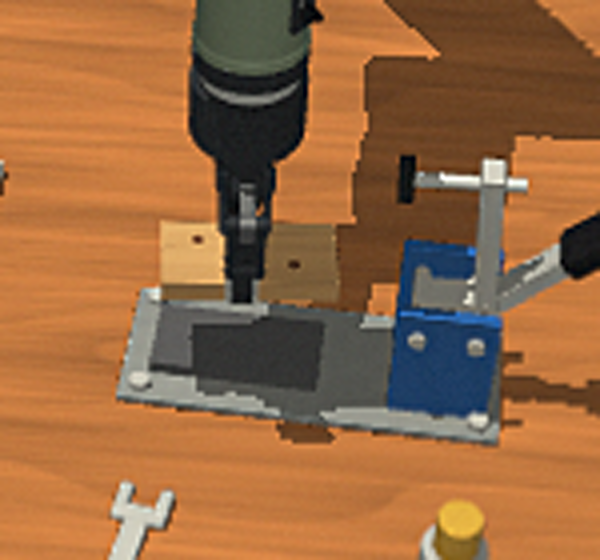

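The board is lifted clear. I'll carry it to (440,20).

Emit:
jog_arm:
  grip: [-1,-1,-1,-1,-1]
  translation:
    - [-0.07,-0.55,0]
    - [-0.09,-0.55,0]
    - [-0.1,-0.54,0]
    - [-0.12,-0.54,0.2]
    - [-0.14,-0.54,0.4]
  dr:
    - [0,0,0.03]
    - [0,0,0.03]
    - [0,0,0.03]
    - [0,0,0.03]
    - [0,0,0.03]

```text
t: 5.55
ee_pos: [438.6, 19.5, 237.9]
ee_rot: [2.297, 2.143, 0.0]
contact_force: [0.6, 0.4, -1.6]
grip_width: 58.7
```

Emit:
jog_arm:
  grip: [-1,-1,-1,-1,-1]
  translation:
    - [0,0,0.5]
    - [0,0,0.4]
    - [0,0,0.2]
    - [0,0,0]
    - [0,0,0]
  dr:
    - [0,0,0]
    - [0,0,0]
    - [0,0,0]
    - [0,0,0]
    - [0,0,0]

```text
t: 6.05
ee_pos: [440.1, 19.7, 183.5]
ee_rot: [-2.295, -2.144, 0.001]
contact_force: [1.1, 0.2, -0.6]
grip_width: 58.4
```

Run:
```python
from h import *
togo(440,20,171.5,86)
f=grab('wrist','w5b.png'); C=cloud(f);H=hsv(f);h,s,v=[H[...,i].astype(int) for i in range(3)]
f=grab('scene','s5b.png'); C=cloud(f);H=hsv(f)
near=(abs(C[...,0]-572)<60)&(abs(C[...,1]-50)<90)
m=near&(abs(C[...,2]-18)<4.5)&(H[...,1]<100); pr(rects(f,m,18))
f=grab('side','d5b.png'); C=cloud(f)
near=(abs(C[...,0]-572)<60)&(abs(C[...,1]-50)<90)
m=near&(abs(C[...,2]-18)<4.5); pr(rects(f,m,18))
cv2.imwrite('pics/m5.png',m*255)
a=cv2.imread('pics/d5b.png');b=cv2.resize(a[190:320,210:370],None,fx=4,fy=4,interpolation=cv2.INTER_CUBIC)
cv2.imwrite('pics/z5b.png',b)
```

```text
t=6.0 at [440.1  19.7 183.5] yaw 86.11 F [ 1.1  0.2 -0.6] w 58.4
rows 1 rv/row [-0.0006  0.0001  0.0019]
   [0.005, -0.002, 0.241]
c=(569.5,50.3) 62.1x119.2 a=-2.9 px=[329. 236.]
c=(566.0,53.3) 62.6x122.4 a=-3.2 px=[301. 239.][ WARN:0@4.012] global loadsave.cpp:1063 imwrite_ Unsupported depth image for selected encoder is fallbacked to CV_8U.
```

View pics/z5b.png

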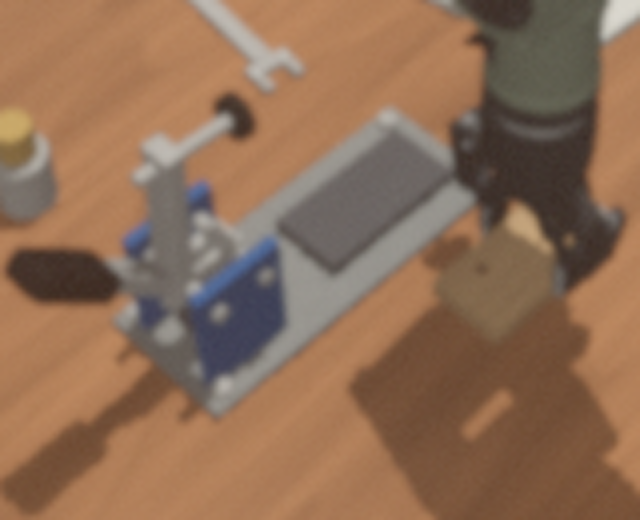

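Emit:
jog_arm:
  grip: [-1,-1,-1,0.9,1]
  translation:
    - [0,0,0.13]
    - [0,0,0.1]
    - [0,0,0]
    - [0,0,0]
    - [0,0,0]
  dr:
    - [0,0,0]
    - [0,0,0]
    - [0,0,0]
    - [0,0,0]
    - [0,0,0]

```text
t: 6.7
ee_pos: [440.0, 19.7, 172.3]
ee_rot: [2.295, 2.144, 0.0]
contact_force: [0.1, -0.0, 0.7]
grip_width: 84.3
```

Emit:
jog_arm:
  grip: [1,1,1,1,1]
  translation:
    - [0,0,0]
    - [0,0,-0.3]
    - [0,0,-0.8]
    - [0,0,-0.8]
    - [0,0,-0.6]
  dr:
    - [0,0,0]
    - [0,0,0]
    - [0,0,0]
    - [0,0,0]
    - [0,0,0]

```text
t: 7.2
ee_pos: [440.0, 19.7, 299.6]
ee_rot: [2.294, 2.143, 0.003]
contact_force: [0.8, -0.3, -0.6]
grip_width: 85.1
```

Run:
```python
from h import *
togo(568,20,330,86.5,5)
f=grab('scene','s6.png'); C=cloud(f);H=hsv(f)
m=(abs(C[...,0]-440)<60)&(abs(C[...,1]-30)<90)&(abs(C[...,2]-18)<4.5); pr(rects(f,m,18))
```

```text
t=7.2 at [440.   19.7 299.6] yaw 86.11 F [ 0.8 -0.3 -0.6] w 85.1
rows 5 rv/row [ 0.0005 -0.     -0.0014]
   [0.036, 0.511, -0.12]
   [0.035, 0.511, -0.121]
   [0.035, 0.511, -0.121]
   [0.034, 0.511, -0.121]
   [0.033, 0.511, -0.121]
c=(443.4,27.1) 61.1x117.8 a=-3.3 px=[324. 205.]
```

View pics/s6.png

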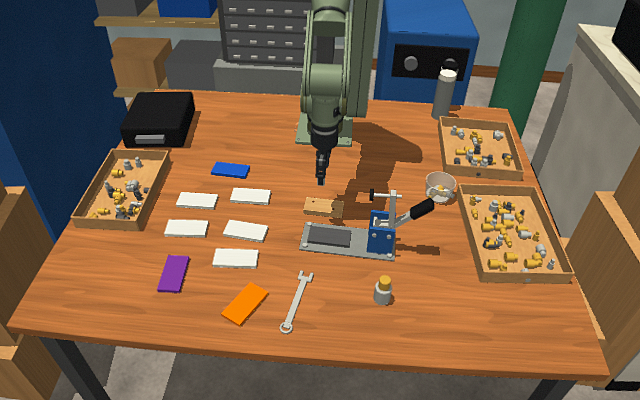

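```bash
cat >> h.py <<'E'
def wrects(z,fn,test,tol=4.5,n='wrist'):
    f=grab(n,fn); C=cloud(f); s,R,yw=pose()
    m=test(C)&(abs(C[...,2]-z)<tol); L=rects(f,m,z); pr(L)
    for r in L:
        d=R.T@(np.array([r[0],r[1],0])-s['ee_pos']); print('   tool x,y off: %.1f %.1f  yaw(tool) %.2f'%(d[0],d[1],yw-(r[4]+90)), 'tcp',np.round(s['ee_pos'],1),'yaw %.2f'%yw)
    return f,m,L
def around(x,y,dx=60,dy=95): return lambda C:(abs(C[...,0]-x)<dx)&(abs(C[...,1]-y)<dy)
E
python3 - <<'E'
from h import *
wrects(18,'w6.png',around(440,25))
E
```

```text
c=(438.7,25.8) 59.6x118.2 a=-3.9 px=[316. 191.]
   tool x,y off: 5.6 -5.8  yaw(tool) 0.02 tcp [441.1  19.7 301.2] yaw 86.10
```

Emit:
jog_arm:
  grip: [1,1,1,1,1]
  translation:
    - [0.03,0.51,-0.1]
    - [0.03,0.51,-0.1]
    - [0.03,0.51,0]
    - [0.03,0.51,0]
    - [0.03,0.51,0]
  dr:
    - [0,0,0]
    - [0,0,0]
    - [0,0,0]
    - [0,0,0]
    - [0,0,0]

```text
t: 7.8
ee_pos: [568.3, 18.5, 306.0]
ee_rot: [-2.295, -2.144, 0.002]
contact_force: [0.1, 0.6, 0.7]
grip_width: 85.4
```

Emit:
jog_arm:
  grip: [1,1,1,1,1]
  translation:
    - [0.1,0,0]
    - [0,0,0]
    - [0,0,0]
    - [0,0,0]
    - [0,0,0]
  dr:
    - [0,0,-0.004]
    - [0,0,0]
    - [0,0,0]
    - [0,0,0]
    - [0,0,0]

```text
t: 8.3
ee_pos: [567.3, 23.5, 307.3]
ee_rot: [-2.291, -2.149, 0.0]
contact_force: [0.1, 0.5, -0.3]
grip_width: 85.4
```

Run:
```python
from h import *
f,m,L=wrects(18,'w7.png',around(568,51))
a=cv2.imread('pics/w7.png'); a[m]=(0,0,255); cv2.imwrite('pics/w7m.png',a)
```

```text
c=(564.7,49.8) 59.8x119.4 a=-3.9 px=[318. 167.]
   tool x,y off: 26.2 -4.5  yaw(tool) 0.19 tcp [567.5  23.4 307.4] yaw 86.33
```

View pics/w7m.png

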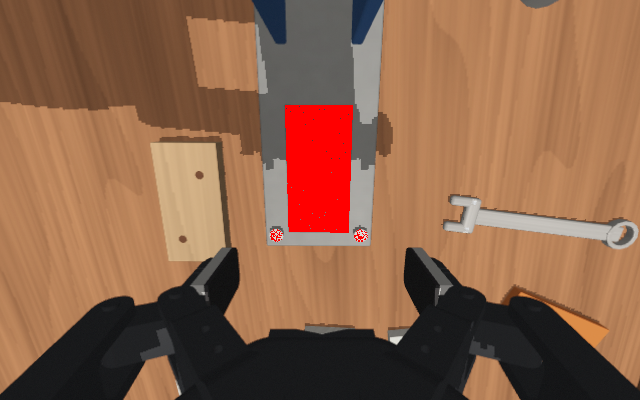

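Run:
```python
from h import *
togo(562,-215,290,83,6)
```

```text
t=8.3 at [567.5  23.4 307.4] yaw 86.33 F [0.6 0.5 0. ] w 85.3
rows 6 rv/row [0.     0.     0.0097]
   [-0.794, 0.033, 0.058]
   [-0.794, 0.04, 0.058]
   [-0.794, 0.048, 0.058]
   [-0.793, 0.056, 0.058]
   [-0.792, 0.063, 0.058]
   [-0.792, 0.071, 0.058]
```

Emit:
jog_arm:
  grip: [1,1,1,1,1]
  translation:
    - [-0.9,0.03,0.06]
    - [-0.95,0.05,0.06]
    - [-0.95,0.06,0.06]
    - [-0.95,0.07,0.06]
    - [-0.95,0.08,0.06]
  dr:
    - [0,0,0.012]
    - [0,0,0.012]
    - [0,0,0.012]
    - [0,0,0.012]
    - [0,0,0.01]

```text
t: 8.85
ee_pos: [561.1, -213.7, 292.4]
ee_rot: [2.353, 2.081, 0.0]
contact_force: [0.7, 0.6, 0.0]
grip_width: 85.2
```

Emit:
jog_arm:
  grip: [1,1,1,1,1]
  translation:
    - [0,0,0]
    - [0,0,0]
    - [0,0,0]
    - [0,0,0]
    - [0,0,0]
  dr:
    - [0,0,0]
    - [0,0,0]
    - [0,0,0]
    - [0,0,0]
    - [0,0,0]

```text
t: 9.35
ee_pos: [561.8, -210.6, 292.4]
ee_rot: [2.351, 2.084, 0.0]
contact_force: [0.0, -0.3, -0.2]
grip_width: 85.8
```

Run:
```python
from h import *
f,m,L=wrects(12,'w8.png',around(562,-195))
togo(L[0][0]+1.8,L[0][1]-5,185,L[0][4]+90,4)
```

```text
c=(558.6,-195.6) 59.6x118.5 a=-7.0 px=[317. 181.]
   tool x,y off: 14.6 -5.1  yaw(tool) 0.07 tcp [ 561.9 -210.7  292.4] yaw 83.11
t=9.4 at [ 561.9 -210.7  292.4] yaw 83.11 F [-0.1  0.5 -0.1] w 85.6
rows 4 rv/row [0.0001 0.     0.0003]
   [0.049, -0.013, 0.537]
   [0.049, -0.013, 0.537]
   [0.049, -0.013, 0.537]
   [0.049, -0.013, 0.537]
```

View pics/w8.png

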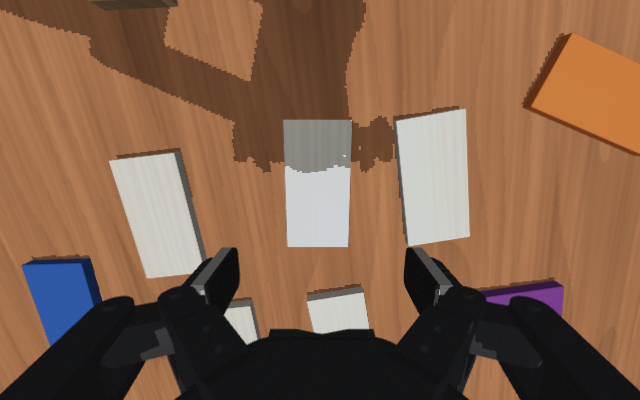

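Emit:
jog_arm:
  grip: [1,1,1,1,1]
  translation:
    - [0.05,-0.015,0.6]
    - [0.05,-0.015,0.6]
    - [0.05,-0.01,0.6]
    - [0.05,-0.01,0.3]
    - [0,0,0.15]
  dr:
    - [0,0,0]
    - [0,0,0]
    - [0,0,0]
    - [0,0,0]
    - [0,0,0]

```text
t: 9.9
ee_pos: [560.0, -200.6, 178.1]
ee_rot: [-2.349, -2.082, 0.002]
contact_force: [0.4, 0.3, 0.5]
grip_width: 85.4
```

Emit:
jog_arm:
  grip: [0.5,0.5,0.5,0.5,0.5]
  translation:
    - [0,0,0]
    - [0,0,0]
    - [0,0,0]
    - [0,0,0]
    - [0,0,0]
  dr:
    - [0,0,0]
    - [0,0,0]
    - [0,0,0]
    - [0,0,0]
    - [0,0,0]

```text
t: 10.4
ee_pos: [560.6, -201.8, 180.4]
ee_rot: [2.352, 2.081, 0.001]
contact_force: [-0.3, -0.1, 0.4]
grip_width: 63.5
```

Run:
```python
from h import *
togo(561,-200,172,83)
f=grab('scene','s9.png');C=cloud(f)
m=(abs(C[...,0]-600)<12)&(abs(C[...,1]+200)<12)&(f['frame'].max(2)<90)
print(C[m][:,2].min() if m.any() else None, np.percentile(C[m][:,2],[2,10,50]))
a=cv2.imread('pics/s9.png');cv2.imwrite('pics/z9.png',cv2.resize(a[170:270,190:310],None,fx=6,fy=6,interpolation=cv2.INTER_NEAREST))
```

```text
t=10.4 at [ 560.6 -201.8  180.4] yaw 83.00 F [-0.3 -0.1  0.4] w 63.5
rows 1 rv/row [0.0013 0.0004 0.0001]
   [0.037, 0.004, 0.169]
-758.7098114742389 [-750.68378876   36.71488544  157.35734837]
```

View pics/z9.png

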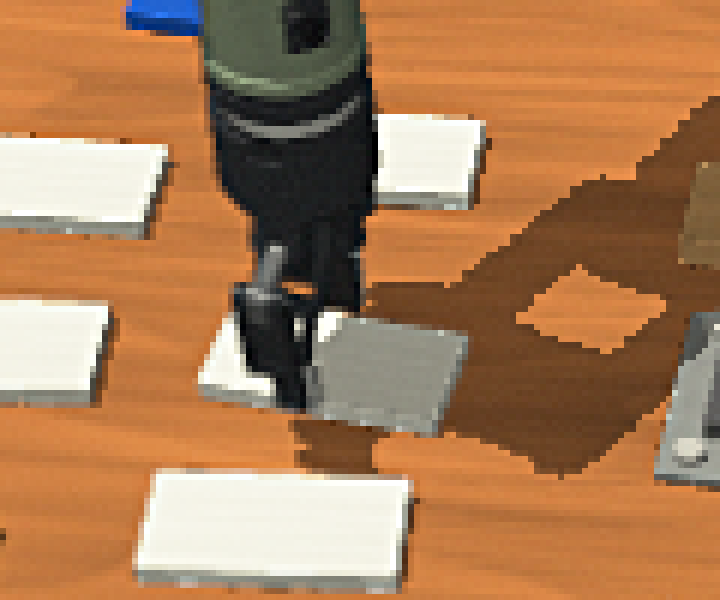

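Run:
```python
from h import *
f=dict(np.load('/tmp/scene.npz'))
o,d=ray(f,[(238.5,238.2)])
for x in (595,600,606): print(o+(x-o[0])/d[0,0]*d[0])
```

```text
[ 595.         -208.74467576    7.33881588]
[ 600.         -207.24440315   12.7853876 ]
[ 606.         -205.44407601   19.32127365]
```

Emit:
jog_arm:
  grip: [0.5,0.5,0.5,0.5,0.5]
  translation:
    - [0,0,0.1]
    - [0,0,0.08]
    - [0,0,0]
    - [0,0,0]
    - [0,0,0]
  dr:
    - [0,0,0]
    - [0,0,0]
    - [0,0,0]
    - [0,0,0]
    - [0,0,0]

```text
t: 10.95
ee_pos: [560.5, -201.7, 170.7]
ee_rot: [2.353, 2.082, -0.0]
contact_force: [0.3, 0.0, 0.9]
grip_width: 64.0
```

Emit:
jog_arm:
  grip: [-1,-1,-1,-1,-1]
  translation:
    - [0,0,0]
    - [0,0,0]
    - [0,0,0]
    - [0,0,0]
    - [0,0,0]
  dr:
    - [0,0,0]
    - [0,0,0]
    - [0,0,0]
    - [0,0,0]
    - [0,0,0]
  grip_force: 80

```text
t: 11.45
ee_pos: [560.5, -201.7, 171.5]
ee_rot: [2.352, 2.082, 0.0]
contact_force: [-1.4, 0.6, 5.1]
grip_width: 57.5
```

Emit:
jog_arm:
  grip: [-1,-1,-1,-1,-1]
  translation:
    - [0,0,-0.2]
    - [0,0,-0.4]
    - [0,0,-0.4]
    - [0,0,-0.4]
    - [0,0,0]
  dr:
    - [0,0,0]
    - [0,0,0]
    - [0,0,0]
    - [0,0,0]
    - [0,0,0]

```text
t: 11.95
ee_pos: [561.3, -202.0, 243.6]
ee_rot: [2.348, 2.078, 0.005]
contact_force: [0.3, -0.5, -1.2]
grip_width: 57.6
```

Run:
```python
from h import *
togo(561,-200,250,83)
grab('wrist','w10.png')
f=grab('scene','s10.png');C=cloud(f)
a=cv2.imread('pics/s10.png');b=cv2.resize(a[150:250,190:300],(440,400),interpolation=cv2.INTER_NEAREST)
w=cv2.imread('pics/w10.png')
cv2.imwrite('pics/z10.png',np.hstack([b,cv2.resize(w[100:400,160:480],(360,400))]))
```

```text
t=11.9 at [ 561.3 -202.   243.6] yaw 83.01 F [ 0.3 -0.5 -1.2] w 57.6
rows 1 rv/row [0.0062 0.0016 0.0002]
   [0.038, -0.01, -0.129]
```

View pics/z10.png

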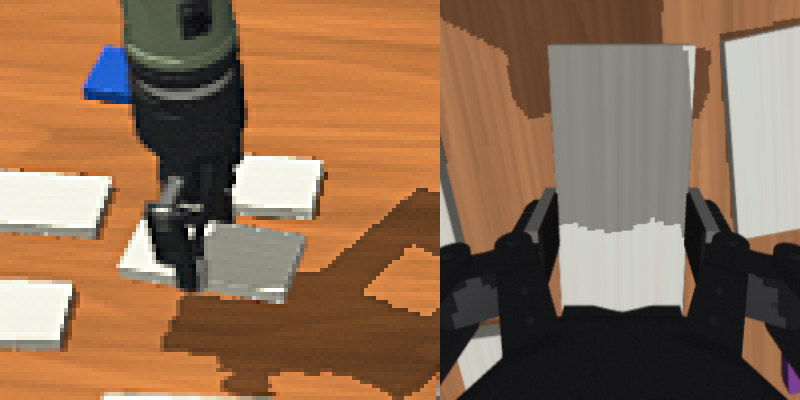

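```bash
cat >> h.py <<'E'
def held(thick=12,off=171.5,fn=None):
    f=grab('wrist',fn); C=cloud(f); s,R,yw=pose()
    P=(C-s['ee_pos'])@R   # tool frame
    zt=off-thick
    m=(abs(P[...,2]-zt)<5)&(abs(P[...,1])<50)&(P[...,0]>22)&(P[...,0]<110)
    m=cv2.morphologyEx(m.astype(np.uint8),cv2.MORPH_OPEN,np.ones((3,3)))
    cs,_=cv2.findContours(m,cv2.RETR_EXTERNAL,cv2.CHAIN_APPROX_NONE); c=max(cs,key=cv2.contourArea).reshape(-1,2)
    o,d=ray(f,c); n=R[:,2]; sc=(zt-(o-s['ee_pos'])@n)/(d@n); Q=(o+sc[:,None]*d-s['ee_pos'])@R
    far=np.percentile(Q[:,0],97); 
    mid=(Q[:,0]>far-45)&(Q[:,0]<far-8)
    l,r=Q[mid&(Q[:,1]<0)],Q[mid&(Q[:,1]>0)]
    pl,p2=np.polyfit(l[:,0],l[:,1],1),np.polyfit(r[:,0],r[:,1],1)
    fe=Q[abs(Q[:,0]-far)<4]; pf=np.polyfit(fe[:,1],fe[:,0],1)
    print('held: far %.1f centre x %.1f | lateral L %.1f R %.1f mid %.1f slopes %.3f %.3f far slope %.3f'%(pf[1],pf[1]-60,np.median(l[:,1]),np.median(r[:,1]),(np.median(l[:,1])+np.median(r[:,1]))/2,pl[0],p2[0],pf[0]))
    return m,f
E
python3 - <<'E'
from h import *
m,f=held(fn='w11.png')
a=cv2.imread('pics/w11.png');a[m>0]=(0,0,255);cv2.imwrite('pics/w11m.png',a)
togo(566.5,45,280,86.1,6)
E
```

```text
held: far 64.8 centre x 4.8 | lateral L -30.0 R 28.6 mid -0.7 slopes -0.500 0.499 far slope -0.001
t=12.1 at [ 560.  -201.5  239.9] yaw 83.01 F [ 0.2 -0.4 -2.2] w 57.5
rows 6 rv/row [-0.0003 -0.0001 -0.009 ]
   [0.818, -0.079, -0.133]
   [0.819, -0.071, -0.133]
   [0.82, -0.064, -0.134]
   [0.82, -0.056, -0.134]
   [0.821, -0.049, -0.134]
   [0.821, -0.042, -0.134]
```

View pics/w11m.png

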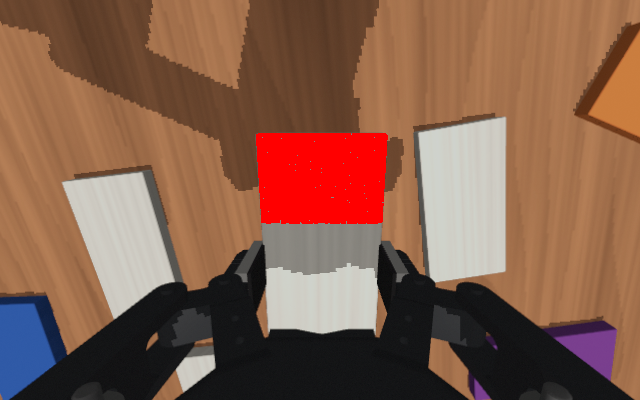

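Emit:
jog_arm:
  grip: [-1,-1,-1,-1,-1]
  translation:
    - [0.9,-0.08,-0.1]
    - [0.98,-0.08,-0.1]
    - [0.98,-0.07,-0.1]
    - [0.98,-0.07,-0.1]
    - [0.98,-0.06,-0.1]
  dr:
    - [0,0,-0.011]
    - [0,0,-0.011]
    - [0,0,-0.011]
    - [0,0,-0.011]
    - [0,0,-0.011]

```text
t: 12.6
ee_pos: [565.9, 41.7, 264.4]
ee_rot: [-2.293, -2.145, 0.003]
contact_force: [1.1, 0.2, -1.5]
grip_width: 57.2
```

Emit:
jog_arm:
  grip: [-1,-1,-1,-1,-1]
  translation:
    - [0.04,0,0]
    - [0,0,0]
    - [0,0,0]
    - [0,0,0]
    - [0,0,0]
  dr:
    - [0,0,0]
    - [0,0,0]
    - [0,0,0]
    - [0,0,0]
    - [0,0,0]

```text
t: 13.1
ee_pos: [566.6, 40.6, 265.3]
ee_rot: [-2.297, -2.143, 0.001]
contact_force: [0.7, -0.2, -1.6]
grip_width: 57.3
```

```bash
sed -i 's/far-45/far-34/' h.py
python3 - <<'E'
from h import *
held(fn='w12.png')
togo(566.1,44,200,86.1,2)
E
```

```text
held: far 64.9 centre x 4.9 | lateral L -30.6 R 28.1 mid -1.2 slopes -0.009 0.001 far slope 0.002
t=13.2 at [566.6  40.8 265.5] yaw 86.05 F [ 0.2  0.3 -2.7] w 57.4
rows 2 rv/row [-0.0002  0.0001 -0.0004]
   [0.032, -0.007, 0.655]
   [0.032, -0.007, 0.655]
```

Emit:
jog_arm:
  grip: [-1,-1,-1,-1,-1]
  translation:
    - [0.03,-0.007,0.5]
    - [0.03,-0.007,0.5]
    - [0,0,0.3]
    - [0,0,0]
    - [0,0,0]
  dr:
    - [0,0,0]
    - [0,0,0]
    - [0,0,0]
    - [0,0,0]
    - [0,0,0]

```text
t: 13.65
ee_pos: [566.4, 44.5, 200.9]
ee_rot: [2.295, 2.145, 0.0]
contact_force: [-0.4, -0.7, -1.6]
grip_width: 57.7
```

Run:
```python
from h import *
togo(566.1,44,190,86.1)
```

```text
t=13.7 at [566.4  44.5 200.9] yaw 86.12 F [-0.4 -0.7 -1.6] w 57.7
rows 1 rv/row [0.0002 0.0001 0.0003]
   [-0.011, -0.005, 0.218]
```

Emit:
jog_arm:
  grip: [-1,-1,-1,-1,-1]
  translation:
    - [-0.01,-0.005,0.1]
    - [0,0,0.08]
    - [0,0,0.02]
    - [0,0,0]
    - [0,0,0]
  dr:
    - [0,0,0]
    - [0,0,0]
    - [0,0,0]
    - [0,0,0]
    - [0,0,0]

```text
t: 14.15
ee_pos: [565.9, 44.5, 190.9]
ee_rot: [2.294, 2.146, 0.0]
contact_force: [-0.4, -0.5, -1.9]
grip_width: 58.0
```

Emit:
jog_arm:
  grip: [-1,0.5,0.5,0.5,1]
  translation:
    - [0,0,0.01]
    - [0,0,0]
    - [0,0,0]
    - [0,0,0]
    - [0,0,0]
  dr:
    - [0,0,0]
    - [0,0,0]
    - [0,0,0]
    - [0,0,0]
    - [0,0,0]

```text
t: 14.65
ee_pos: [565.9, 44.5, 190.4]
ee_rot: [2.294, 2.146, 0.0]
contact_force: [-0.6, -0.6, 0.8]
grip_width: 76.8
```

Emit:
jog_arm:
  grip: [1,1,1,1,1]
  translation:
    - [0,0,0]
    - [0,0,-0.3]
    - [0,0,-0.6]
    - [-0.2,0,-0.7]
    - [-0.21,0.02,-0.73]
  dr:
    - [0,0,0]
    - [0,0,0]
    - [0,0,0]
    - [0,0,0]
    - [0,0,0]

```text
t: 15.15
ee_pos: [565.1, 23.9, 307.5]
ee_rot: [-2.293, -2.146, 0.002]
contact_force: [0.8, -0.4, -0.2]
grip_width: 85.5
```

Emit:
jog_arm:
  grip: [1,1,1,1,1]
  translation:
    - [0,0,0]
    - [0,0,0]
    - [0,0,0]
    - [0,0,0]
    - [0,0,0]
  dr:
    - [0,0,0]
    - [0,0,0]
    - [0,0,0]
    - [0,0,0]
    - [0,0,0]

```text
t: 15.65
ee_pos: [565.3, 24.2, 305.5]
ee_rot: [-2.293, -2.145, 0.003]
contact_force: [-0.6, 0.8, -0.8]
grip_width: 85.6
```

Run:
```python
from h import *
wrects(30,'w13.png',around(566,50))
wrects(30,'d13.png',around(566,50),n='side')
wrects(30,'s13.png',around(566,50),n='scene')
togo(562,-215,290,83)
a=cv2.imread('pics/w13.png');cv2.imwrite('pics/z13.png',cv2.resize(a[80:280,230:410],None,fx=3,fy=3,interpolation=cv2.INTER_CUBIC))
```

```text
c=(565.0,50.1) 59.6x118.0 a=-3.7 px=[321. 170.]
   tool x,y off: 25.9 -1.4  yaw(tool) -0.12 tcp [565.3  24.2 305.7] yaw 86.18
c=(565.6,54.0) 62.3x122.4 a=-3.8 px=[299. 238.]
   tool x,y off: 29.9 -1.3  yaw(tool) 0.02 tcp [565.4  24.1 305.9] yaw 86.17
c=(570.9,50.2) 63.8x119.4 a=-4.1 px=[329. 233.]
   tool x,y off: 26.5 4.0  yaw(tool) 0.28 tcp [565.4  24.1 306.1] yaw 86.17
t=15.8 at [565.4  24.1 306.1] yaw 86.17 F [-0.4 -0.2  0.5] w 85.5
rows 5 rv/row [-0.0002  0.      0.0111]
   [-0.955, 0.05, 0.064]
   [-0.955, 0.061, 0.064]
   [-0.954, 0.071, 0.064]
   [-0.953, 0.082, 0.064]
   [-0.952, 0.092, 0.064]
```

View pics/z13.png

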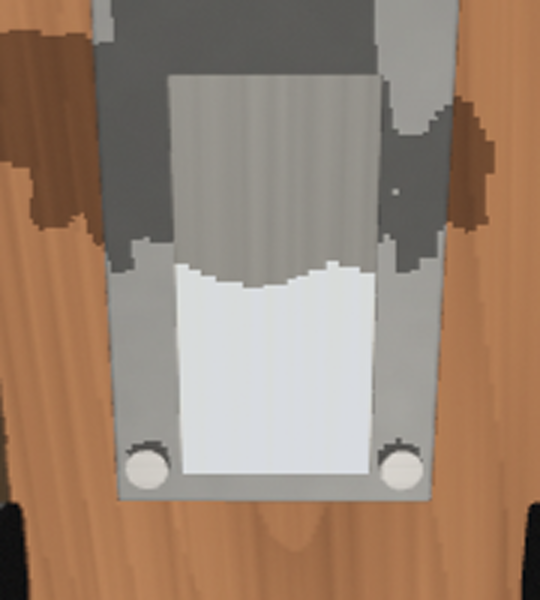

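Run:
```python
from h import *
wrects(12,'s14.png',lambda C:(C[...,1]<-120)&(C[...,0]>370)&(C[...,0]<720),n='scene')
togo(669,-220,295,93,6)
```

```text
c=(700.6,-362.4) 43.2x58.4 a=5.8 px=[176. 260.]
c=(669.7,-202.2) 61.3x118.1 a=0.1 px=[237. 257.]
c=(569.4,-369.3) 57.9x119.4 a=5.7 px=[185. 228.]
c=(446.7,-348.2) 59.2x77.6 a=-1.9 px=[205. 200.]
c=(448.8,-399.0) 61.9x66.0 a=0.1 px=[187. 198.]
c=(410.5,-205.9) 62.8x115.8 a=0.2 px=[252. 195.]
   tool x,y off: -376.5 160.9  yaw(tool) -9.63 tcp [565.5  24.1 306.2] yaw 86.17
   tool x,y off: -218.8 119.3  yaw(tool) -3.94 tcp [565.5  24.1 306.2] yaw 86.17
   tool x,y off: -392.2 30.4  yaw(tool) -9.52 tcp [565.5  24.1 306.2] yaw 86.17
   tool x,y off: -379.3 -93.4  yaw(tool) -1.95 tcp [565.5  24.1 306.2] yaw 86.17
   tool x,y off: -429.9 -88.0  yaw(tool) -3.91 tcp [565.5  24.1 306.2] yaw 86.17
   tool x,y off: -239.8 -139.0  yaw(tool) -4.07 tcp [565.5  24.1 306.2] yaw 86.17
t=15.8 at [565.5  24.1 306.2] yaw 86.17 F [-0.2 -0.5  0.3] w 85.7
rows 6 rv/row [-0.0001  0.     -0.0199]
   [-0.789, 0.399, 0.037]
   [-0.797, 0.383, 0.037]
   [-0.804, 0.367, 0.037]
   [-0.811, 0.351, 0.037]
   [-0.818, 0.335, 0.037]
   [-0.824, 0.319, 0.037]
```

Emit:
jog_arm:
  grip: [1,1,1,1,1]
  translation:
    - [-0.79,0.4,0.04]
    - [-0.8,0.38,0.04]
    - [-0.8,0.37,0.04]
    - [-0.81,0.35,0.04]
    - [-0.82,0.33,0.04]
  dr:
    - [0,0,-0.02]
    - [0,0,-0.02]
    - [0,0,-0.02]
    - [0,0,-0.02]
    - [0,0,-0.02]

```text
t: 16.35
ee_pos: [652.1, -181.1, 296.5]
ee_rot: [-2.183, -2.259, -0.0]
contact_force: [1.1, 0.3, 0.6]
grip_width: 85.5
```

Emit:
jog_arm:
  grip: [1,1,1,1,1]
  translation:
    - [-0.82,0.32,0.04]
    - [0,0,0]
    - [0,0,0]
    - [0,0,0]
    - [0,0,0]
  dr:
    - [0,0,-0.02]
    - [0,0,0]
    - [0,0,0]
    - [0,0,0]
    - [0,0,0]

```text
t: 16.85
ee_pos: [668.6, -218.5, 295.0]
ee_rot: [-2.16, -2.281, -0.0]
contact_force: [-0.1, -0.3, 0.6]
grip_width: 85.3
```

```bash
cat >> h.py <<'E'
def target(L,s=5.,z=172,rows=4):
    cx,cy,_,_,a=L[:5]; yaw=a+90; c,sn=np.cos(np.radians(yaw)),np.sin(np.radians(yaw))
    # tool x=(c,sn), tool y=(sn,-c); lateral bias +1.8 along tool y
    x=cx+1.8*sn-s*c; y=cy-1.8*c-s*sn
    print('grasp tcp %.1f %.1f yaw %.2f'%(x,y,yaw)); togo(x,y,z,yaw,rows)
E
python3 - <<'E'
from h import *
f,m,L=wrects(12,'w15.png',around(669,-203,48,75))
target(L[0])
E
```

```text
c=(666.0,-203.8) 59.6x118.6 a=3.1 px=[320. 182.]
   tool x,y off: 14.8 -1.8  yaw(tool) -0.02 tcp [ 668.7 -218.6  295.1] yaw 93.12
grasp tcp 668.1 -208.7 yaw 93.14
t=16.9 at [ 668.7 -218.6  295.1] yaw 93.12 F [-0.3  2.  -0.5] w 85.3
rows 4 rv/row [ 0.     -0.     -0.0001]
   [0.049, -0.0, 0.615]
   [0.049, -0.0, 0.615]
   [0.049, -0.0, 0.615]
   [0.049, -0.0, 0.615]
```

View pics/w15.png

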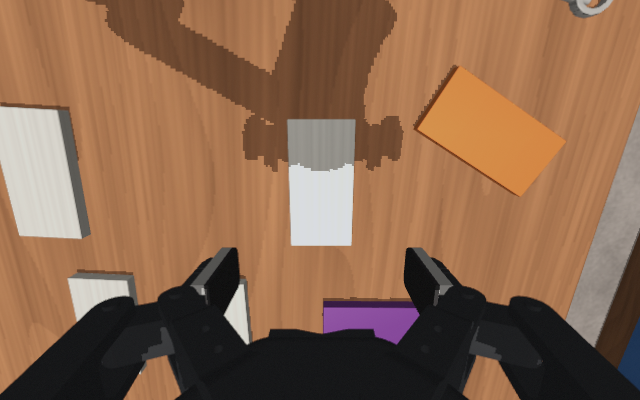

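Emit:
jog_arm:
  grip: [1,1,1,1,1]
  translation:
    - [0.05,0,0.6]
    - [0.05,0,0.6]
    - [0.05,0,0.6]
    - [0.05,0,0.4]
    - [0,0,0.2]
  dr:
    - [0,0,0]
    - [0,0,0]
    - [0,0,0]
    - [0,0,0]
    - [0,0,0]

```text
t: 17.4
ee_pos: [667.7, -208.5, 172.8]
ee_rot: [-2.158, -2.279, 0.002]
contact_force: [0.4, 0.3, -0.1]
grip_width: 85.7
```

Emit:
jog_arm:
  grip: [0.5,0.5,0.5,0.5,0.5]
  translation:
    - [0,0,0.05]
    - [0,0,0]
    - [0,0,0]
    - [0,0,0]
    - [0,0,0]
  dr:
    - [0,0,0]
    - [0,0,0]
    - [0,0,0]
    - [0,0,0]
    - [0,0,0]

```text
t: 17.9
ee_pos: [668.5, -210.2, 173.2]
ee_rot: [2.161, 2.278, 0.001]
contact_force: [-0.8, 0.3, -0.3]
grip_width: 64.0
```

Emit:
jog_arm:
  grip: [0.5,0.5,-1,-1,-1]
  translation:
    - [0,0,0.035]
    - [0,0,0]
    - [0,0,0]
    - [0,0,0]
    - [0,0,0]
  dr:
    - [0,0,0]
    - [0,0,0]
    - [0,0,0]
    - [0,0,0]
    - [0,0,0]

```text
t: 18.4
ee_pos: [668.4, -210.1, 171.2]
ee_rot: [2.161, 2.279, 0.0]
contact_force: [-0.9, 0.3, 5.5]
grip_width: 58.0
```

Emit:
jog_arm:
  grip: [-1,-1,-1,-1,-1]
  translation:
    - [0,0,0]
    - [0,0,0]
    - [0,0,-0.2]
    - [0,0,-0.4]
    - [0,0,-0.6]
  dr:
    - [0,0,0]
    - [0,0,0]
    - [0,0,0]
    - [0,0,0]
    - [0,0,0]

```text
t: 18.9
ee_pos: [667.6, -209.7, 228.6]
ee_rot: [-2.158, -2.276, 0.004]
contact_force: [0.3, 0.0, -1.7]
grip_width: 58.0
```

Emit:
jog_arm:
  grip: [-1,-1,-1,-1,-1]
  translation:
    - [0,0,-0.6]
    - [0,0,-0.2]
    - [0,0,0]
    - [0,0,0]
    - [0,0,0]
  dr:
    - [0,0,0]
    - [0,0,0]
    - [0,0,0]
    - [0,0,0]
    - [0,0,0]

```text
t: 19.4
ee_pos: [667.8, -209.8, 268.1]
ee_rot: [-2.159, -2.277, 0.003]
contact_force: [0.2, -0.0, -2.1]
grip_width: 57.7
```

Run:
```python
from h import *
held(fn='w16.png')
togo(565.9,44.5,275,86.15,6)
```

```text
held: far 65.7 centre x 5.7 | lateral L -30.7 R 28.1 mid -1.3 slopes 0.003 -0.001 far slope -0.000
t=19.4 at [ 667.9 -209.8  268.3] yaw 93.03 F [-0.5  0.1 -1.6] w 57.5
rows 6 rv/row [-0.0006 -0.0002  0.02  ]
   [0.865, -0.295, -0.02]
   [0.859, -0.312, -0.021]
   [0.852, -0.329, -0.021]
   [0.845, -0.346, -0.021]
   [0.838, -0.363, -0.022]
   [0.831, -0.38, -0.022]
```

Emit:
jog_arm:
  grip: [-1,-1,-1,-1,-1]
  translation:
    - [0.86,-0.3,-0.02]
    - [0.86,-0.31,-0.02]
    - [0.85,-0.33,-0.02]
    - [0.84,-0.35,-0.02]
    - [0.84,-0.36,0]
  dr:
    - [0,0,0.02]
    - [0,0,0.02]
    - [0,0,0.02]
    - [0,0,0.02]
    - [0,0,0.02]

```text
t: 19.95
ee_pos: [582.0, 2.9, 273.5]
ee_rot: [-2.274, -2.166, 0.002]
contact_force: [0.4, 0.1, -1.2]
grip_width: 57.5
```

Emit:
jog_arm:
  grip: [-1,-1,-1,-1,-1]
  translation:
    - [0.81,-0.37,0]
    - [0,0,0]
    - [0,0,0]
    - [0,0,0]
    - [0,0,0]
  dr:
    - [0,0,0.02]
    - [0,0,0]
    - [0,0,0]
    - [0,0,0]
    - [0,0,0]

```text
t: 20.45
ee_pos: [567.0, 41.7, 274.1]
ee_rot: [2.296, 2.144, -0.0]
contact_force: [0.0, 0.2, -2.3]
grip_width: 57.4
```

Run:
```python
from h import *
held()
togo(565.85,43.7,203,86.15,2)
```

```text
held: far 65.5 centre x 5.5 | lateral L -30.6 R 28.3 mid -1.2 slopes -0.007 -0.001 far slope 0.001
t=20.5 at [567.   41.7 274.2] yaw 86.06 F [-0.5 -0.1 -2.1] w 57.1
rows 2 rv/row [-0.      0.0001 -0.0008]
   [0.02, -0.012, 0.712]
   [0.02, -0.013, 0.712]
```

Emit:
jog_arm:
  grip: [-1,-1,-1,-1,-1]
  translation:
    - [0.022,-0.013,0.5]
    - [0.021,-0.013,0.5]
    - [0,0,0.25]
    - [0,0,0]
    - [0,0,0]
  dr:
    - [0,0,-0.001]
    - [0,0,0]
    - [0,0,0]
    - [0,0,0]
    - [0,0,0]

```text
t: 21.0
ee_pos: [565.9, 44.7, 212.4]
ee_rot: [2.294, 2.146, 0.001]
contact_force: [-0.4, 0.6, -2.0]
grip_width: 57.6
```

Run:
```python
from h import *
togo(565.85,43.85,202.5,86.15)
```

```text
t=21.0 at [565.9  44.7 212.4] yaw 86.18 F [-0.4  0.6 -2. ] w 57.6
rows 1 rv/row [0.0009 0.     0.0006]
   [-0.016, -0.0, 0.197]
```

Emit:
jog_arm:
  grip: [-1,-1,-1,-1,-1]
  translation:
    - [-0.016,0,0.1]
    - [0,0,0.08]
    - [0,0,0.02]
    - [0,0,0]
    - [0,0,0]
  dr:
    - [0,0,0]
    - [0,0,0]
    - [0,0,0]
    - [0,0,0]
    - [0,0,0]

```text
t: 21.5
ee_pos: [565.3, 44.3, 202.2]
ee_rot: [2.293, 2.147, 0.0]
contact_force: [-0.5, -0.5, -2.5]
grip_width: 57.6
```

Run:
```python
from h import *
togo(565.85,43.85,202.5,86.15)
```

```text
t=21.5 at [565.3  44.3 202.2] yaw 86.22 F [-0.5 -0.5 -2.5] w 57.6
rows 1 rv/row [0.0005 0.     0.0013]
   [-0.008, 0.011, -0.007]
```

Emit:
jog_arm:
  grip: [-1,-1,0.5,0.5,0.5]
  translation:
    - [-0.008,0.011,0]
    - [0,0,0.015]
    - [0,0,0]
    - [0,0,0]
    - [0,0,0]
  dr:
    - [0,0,0]
    - [0,0,0]
    - [0,0,0]
    - [0,0,0]
    - [0,0,0]

```text
t: 22.0
ee_pos: [565.9, 43.8, 201.5]
ee_rot: [2.293, 2.147, 0.001]
contact_force: [0.7, -0.1, 0.6]
grip_width: 64.2
```

Emit:
jog_arm:
  grip: [1,1,1,1,1]
  translation:
    - [0,0,0]
    - [0,0,0]
    - [0,0,-0.3]
    - [-0.2,0,-0.8]
    - [-0.2,0,-1.0]
  dr:
    - [0,0,0]
    - [0,0,0]
    - [0,0,0]
    - [0,0,0]
    - [0,0,0]

```text
t: 22.5
ee_pos: [563.9, 24.0, 304.6]
ee_rot: [-2.29, -2.145, 0.006]
contact_force: [0.6, 0.4, -0.5]
grip_width: 85.1
```

Emit:
jog_arm:
  grip: [1,1,1,1,1]
  translation:
    - [0,0,0]
    - [0,0,0]
    - [0,0,0]
    - [0,0,0]
    - [0,0,0]
  dr:
    - [0,0,0]
    - [0,0,0]
    - [0,0,0]
    - [0,0,0]
    - [0,0,0]

```text
t: 23.0
ee_pos: [564.2, 24.2, 303.8]
ee_rot: [-2.292, -2.146, 0.003]
contact_force: [0.8, 0.6, 0.3]
grip_width: 85.6
```

Run:
```python
from h import *
wrects(42,'w17.png',around(566,50))
togo(569,-387,295,94.6,9)
a=cv2.imread('pics/w17.png');cv2.imwrite('pics/z17.png',cv2.resize(a[80:280,230:410],None,fx=3,fy=3,interpolation=cv2.INTER_CUBIC))
```

```text
c=(565.0,49.9) 59.5x118.0 a=-3.7 px=[322. 173.]
   tool x,y off: 25.8 -0.3  yaw(tool) -0.11 tcp [564.3  24.2 304.1] yaw 86.23
t=23.1 at [564.3  24.2 304.1] yaw 86.23 F [0.3 0.2 0.3] w 85.4
rows 9 rv/row [-0.0002  0.     -0.0162]
   [-0.911, 0.07, 0.02]
   [-0.912, 0.056, 0.02]
   [-0.913, 0.041, 0.02]
   [-0.914, 0.026, 0.02]
   [-0.914, 0.011, 0.02]
   [-0.914, -0.004, 0.02]
   [-0.914, -0.019, 0.02]
   [-0.913, -0.033, 0.02]
   [-0.913, -0.048, 0.02]
```

View pics/z17.png

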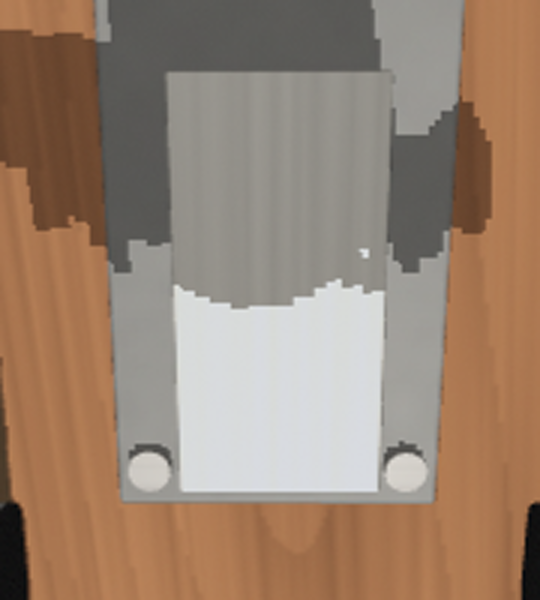

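Second plate reads (565.0,49.9), against (565.0,50.1) for the first, so they're flush. Next is the plate at (569,-370).

Emit:
jog_arm:
  grip: [1,1,1,1,1]
  translation:
    - [-0.91,0.07,0.02]
    - [-0.91,0.055,0.02]
    - [-0.91,0.04,0.02]
    - [-0.91,0.025,0.02]
    - [-0.91,0.01,0.02]
  dr:
    - [0,0,-0.016]
    - [0,0,-0.016]
    - [0,0,-0.016]
    - [0,0,-0.016]
    - [0,0,-0.016]

```text
t: 23.55
ee_pos: [566.6, -205.3, 299.6]
ee_rot: [-2.204, -2.237, 0.001]
contact_force: [0.5, 0.5, 0.4]
grip_width: 85.1
```

Emit:
jog_arm:
  grip: [1,1,1,1,1]
  translation:
    - [-0.91,0,0.02]
    - [-0.91,-0.02,0.02]
    - [-0.91,-0.03,0.02]
    - [-0.91,-0.05,0.02]
    - [0,0,0]
  dr:
    - [0,0,-0.016]
    - [0,0,-0.016]
    - [0,0,-0.016]
    - [0,0,-0.016]
    - [0,0,0]

```text
t: 24.05
ee_pos: [568.0, -391.0, 294.8]
ee_rot: [2.138, 2.3, -0.003]
contact_force: [-0.1, -0.3, -0.9]
grip_width: 85.1
```

Emit:
jog_arm:
  grip: [1,1,1,1,1]
  translation:
    - [0,0,0]
    - [0,0,0]
    - [0,0,0]
    - [0,0,0]
    - [0,0,0]
  dr:
    - [0,0,0]
    - [0,0,0]
    - [0,0,0]
    - [0,0,0]
    - [0,0,0]

```text
t: 24.55
ee_pos: [568.9, -384.9, 296.6]
ee_rot: [2.132, 2.307, 0.0]
contact_force: [0.4, -0.2, -0.3]
grip_width: 85.3
```

Run:
```python
from h import *
f,m,L=wrects(12,'w18.png',around(567,-370,50,80))
target(L[0])
```

```text
c=(565.7,-372.4) 59.6x119.0 a=3.7 px=[321. 182.]
   tool x,y off: 12.9 -2.3  yaw(tool) 0.86 tcp [ 568.9 -385.   296.5] yaw 94.53
grasp tcp 567.8 -377.3 yaw 93.67
t=24.6 at [ 568.9 -385.   296.5] yaw 94.53 F [ 0.7 -0.3 -0.5] w 85.0
rows 4 rv/row [0.0001 0.0001 0.0037]
   [0.039, -0.003, 0.623]
   [0.039, -0.003, 0.623]
   [0.039, -0.003, 0.623]
   [0.039, -0.003, 0.623]
```

View pics/w18.png

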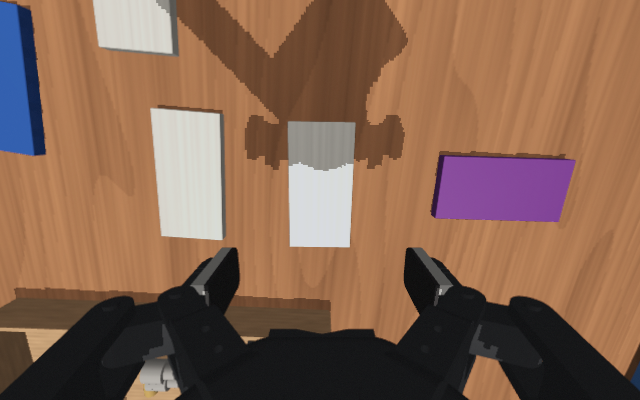

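Emit:
jog_arm:
  grip: [1,1,1,1,1]
  translation:
    - [0.04,0,0.6]
    - [0.04,0,0.6]
    - [0.04,-0.01,0.6]
    - [0.03,0,0.4]
    - [0,0,0.25]
  dr:
    - [0,0,0.005]
    - [0,0,0.005]
    - [0,0,0.005]
    - [0,0,0]
    - [0,0,0]

```text
t: 25.1
ee_pos: [567.3, -377.7, 171.9]
ee_rot: [-2.148, -2.289, 0.001]
contact_force: [0.3, 0.3, -0.2]
grip_width: 85.3
```

Emit:
jog_arm:
  grip: [0.5,0.5,0.5,0.5,0.5]
  translation:
    - [0,0,0.02]
    - [0,0,0]
    - [0,0,0]
    - [0,0,0]
    - [0,0,0]
  dr:
    - [0,0,0]
    - [0,0,0]
    - [0,0,0]
    - [0,0,0]
    - [0,0,0]

```text
t: 25.6
ee_pos: [567.8, -378.5, 173.8]
ee_rot: [2.149, 2.289, 0.0]
contact_force: [-0.2, 0.2, 0.6]
grip_width: 64.4
```

Emit:
jog_arm:
  grip: [0.5,0.5,-1,-1,-1]
  translation:
    - [0,0,0.05]
    - [0,0,0]
    - [0,0,0]
    - [0,0,0]
    - [0,0,0]
  dr:
    - [0,0,0]
    - [0,0,0]
    - [0,0,0]
    - [0,0,0]
    - [0,0,0]

```text
t: 26.1
ee_pos: [567.7, -378.4, 170.8]
ee_rot: [2.15, 2.29, -0.0]
contact_force: [-0.6, 0.5, 5.7]
grip_width: 57.8
```

Emit:
jog_arm:
  grip: [-1,-1,-1,-1,-1]
  translation:
    - [0,0,0]
    - [0,0,0]
    - [0,0,-0.2]
    - [0,0,-0.4]
    - [0,0,-0.6]
  dr:
    - [0,0,0]
    - [0,0,0]
    - [0,0,0]
    - [0,0,0]
    - [0,0,0]

```text
t: 26.6
ee_pos: [567.0, -377.9, 228.5]
ee_rot: [-2.147, -2.286, 0.001]
contact_force: [-0.2, -0.1, -2.8]
grip_width: 57.8
```

Emit:
jog_arm:
  grip: [-1,-1,-1,-1,-1]
  translation:
    - [0,0,-0.6]
    - [0,0,-0.3]
    - [0,0,0]
    - [0,0,0]
    - [0,0,0]
  dr:
    - [0,0,0]
    - [0,0,0]
    - [0,0,0]
    - [0,0,0]
    - [0,0,0]

```text
t: 27.1
ee_pos: [567.1, -378.0, 273.1]
ee_rot: [-2.148, -2.288, 0.001]
contact_force: [0.3, -0.5, -1.8]
grip_width: 57.8
```

Run:
```python
from h import *
held()
togo(565.9,43,277,86.15,9)
```

```text
held: far 65.3 centre x 5.3 | lateral L -30.8 R 28.2 mid -1.3 slopes -0.002 0.000 far slope 0.001
t=27.1 at [ 567.2 -378.1  273.1] yaw 93.61 F [-0.  -0.1 -2.5] w 57.5
rows 9 rv/row [-0.0004 -0.0002  0.0145]
   [0.934, 0.056, -0.007]
   [0.935, 0.042, -0.007]
   [0.935, 0.029, -0.007]
   [0.936, 0.015, -0.007]
   [0.936, 0.002, -0.008]
   [0.936, -0.012, -0.008]
   [0.935, -0.025, -0.008]
   [0.935, -0.039, -0.008]
   [0.934, -0.052, -0.008]
```

Emit:
jog_arm:
  grip: [-1,-1,-1,-1,-1]
  translation:
    - [0.93,0.055,-0.01]
    - [0.935,0.04,-0.01]
    - [0.935,0.03,-0.01]
    - [0.935,0.015,-0.01]
    - [0.935,0,0]
  dr:
    - [0,0,0.0145]
    - [0,0,0.0145]
    - [0,0,0.0145]
    - [0,0,0.0145]
    - [0,0,0.0145]

```text
t: 27.65
ee_pos: [566.2, -142.9, 276.1]
ee_rot: [-2.232, -2.208, 0.001]
contact_force: [0.9, 0.5, -1.6]
grip_width: 57.7
```

Emit:
jog_arm:
  grip: [-1,-1,-1,-1,-1]
  translation:
    - [0.935,-0.01,-0.01]
    - [0.935,-0.025,0]
    - [0.935,-0.04,0]
    - [0.8,-0.05,0]
    - [0.1,0,0]
  dr:
    - [0,0,0.0145]
    - [0,0,0.0145]
    - [0,0,0.0145]
    - [0,0,0.0145]
    - [0,0,0]

```text
t: 28.15
ee_pos: [565.7, 44.6, 276.6]
ee_rot: [-2.289, -2.149, 0.001]
contact_force: [0.8, 0.1, -2.8]
grip_width: 57.9
```

Emit:
jog_arm:
  grip: [-1,-1,-1,-1,-1]
  translation:
    - [0,0,0]
    - [0,0,0]
    - [0,0,0]
    - [0,0,0]
    - [0,0,0]
  dr:
    - [0,0,0]
    - [0,0,0]
    - [0,0,0]
    - [0,0,0]
    - [0,0,0]

```text
t: 28.65
ee_pos: [566.3, 39.7, 277.7]
ee_rot: [2.297, 2.143, -0.0]
contact_force: [0.2, -0.6, -2.6]
grip_width: 57.3
```

Run:
```python
from h import *
held()
togo(565.85,44,213,86.15,2)
```

```text
held: far 64.9 centre x 4.9 | lateral L -30.6 R 28.4 mid -1.1 slopes -0.016 0.000 far slope 0.001
t=28.7 at [566.3  39.9 277.7] yaw 86.06 F [-0.2  0.  -2.6] w 57.3
rows 2 rv/row [ 0.      0.0001 -0.0008]
   [0.041, -0.007, 0.647]
   [0.041, -0.007, 0.647]
```

Emit:
jog_arm:
  grip: [-1,-1,-1,-1,-1]
  translation:
    - [0.04,-0.006,0.5]
    - [0.04,-0.005,0.4]
    - [0,0,0.18]
    - [0,0,0]
    - [0,0,0]
  dr:
    - [0,0,-0.001]
    - [0,0,0]
    - [0,0,0]
    - [0,0,0]
    - [0,0,0]

```text
t: 29.2
ee_pos: [566.4, 44.5, 224.3]
ee_rot: [2.294, 2.146, 0.001]
contact_force: [-0.2, 1.0, -1.5]
grip_width: 58.0
```

Run:
```python
from h import *
togo(565.85,44.3,214.,86.13)
```

```text
t=29.2 at [566.4  44.5 224.3] yaw 86.18 F [-0.2  1.  -1.5] w 58.0
rows 1 rv/row [ 0.0012 -0.      0.0008]
   [-0.006, -0.011, 0.206]
```

Emit:
jog_arm:
  grip: [-1,-1,-1,-1,-1]
  translation:
    - [-0.004,0,0.1]
    - [0,0,0.08]
    - [0,0,0.02]
    - [0,0,0]
    - [0,0,0]
  dr:
    - [0,0,0.001]
    - [0,0,0]
    - [0,0,0]
    - [0,0,0]
    - [0,0,0]

```text
t: 29.7
ee_pos: [566.0, 44.5, 213.8]
ee_rot: [2.295, 2.145, 0.0]
contact_force: [-0.2, 0.3, -2.7]
grip_width: 57.7
```

Run:
```python
from h import *
togo(565.85,44.3,214.,86.13)
```

```text
t=29.7 at [566.   44.5 213.8] yaw 86.14 F [-0.2  0.3 -2.7] w 57.7
rows 1 rv/row [0.0003 0.0001 0.0001]
   [-0.004, -0.003, -0.003]
```

Emit:
jog_arm:
  grip: [-1,-1,0.5,0.5,0.5]
  translation:
    - [-0.004,-0.003,0]
    - [0,0,0.015]
    - [0,0,0]
    - [0,0,0]
    - [0,0,0]
  dr:
    - [0,0,0]
    - [0,0,0]
    - [0,0,0]
    - [0,0,0]
    - [0,0,0]

```text
t: 30.2
ee_pos: [566.0, 44.3, 213.3]
ee_rot: [2.295, 2.145, 0.001]
contact_force: [-0.2, -0.6, 0.5]
grip_width: 64.1
```

Emit:
jog_arm:
  grip: [1,1,1,1,1]
  translation:
    - [0,0,0]
    - [0,0,0]
    - [0,0,-0.3]
    - [-0.2,0,-0.7]
    - [-0.2,0,-0.8]
  dr:
    - [0,0,0]
    - [0,0,0]
    - [0,0,0]
    - [0,0,0]
    - [0,0,0]

```text
t: 30.7
ee_pos: [564.0, 24.3, 302.8]
ee_rot: [-2.293, -2.144, 0.004]
contact_force: [1.4, -0.0, -0.4]
grip_width: 85.4
```

Emit:
jog_arm:
  grip: [1,1,1,1,1]
  translation:
    - [0,0,0]
    - [0,0,0]
    - [0,0,0]
    - [0,0,0]
    - [0,0,0]
  dr:
    - [0,0,0]
    - [0,0,0]
    - [0,0,0]
    - [0,0,0]
    - [0,0,0]

```text
t: 31.2
ee_pos: [564.3, 24.6, 301.8]
ee_rot: [-2.294, -2.144, 0.003]
contact_force: [-0.3, -0.2, -0.2]
grip_width: 84.9
```

Run:
```python
from h import *
wrects(54,'w19.png',around(566,50))
togo(409,-222,295,90,6)
a=cv2.imread('pics/w19.png');cv2.imwrite('pics/z19.png',cv2.resize(a[80:280,230:410],None,fx=3,fy=3,interpolation=cv2.INTER_CUBIC))
```

```text
c=(565.0,50.0) 59.5x117.9 a=-3.8 px=[323. 174.]
   tool x,y off: 25.5 -0.5  yaw(tool) -0.06 tcp [564.3  24.5 302. ] yaw 86.15
t=31.2 at [564.3  24.5 302. ] yaw 86.15 F [-0.2  0.3  0.2] w 85.4
rows 6 rv/row [-0.0003  0.     -0.0112]
   [-0.855, -0.461, 0.024]
   [-0.849, -0.471, 0.024]
   [-0.844, -0.48, 0.024]
   [-0.839, -0.49, 0.024]
   [-0.833, -0.499, 0.024]
   [-0.828, -0.509, 0.023]
```

View pics/z19.png

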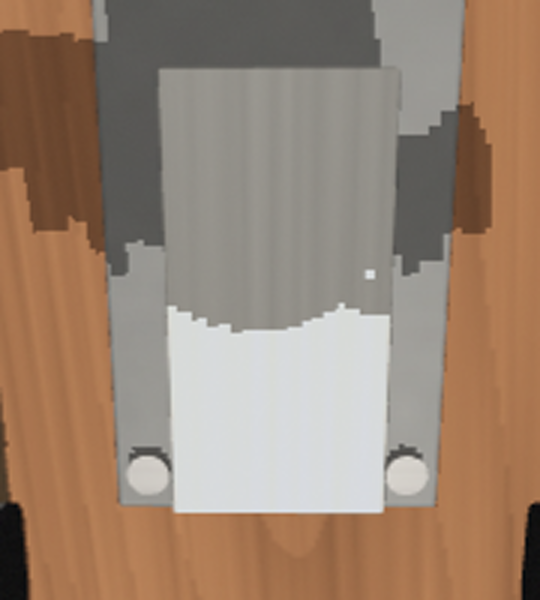

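Third plate reads (565.0,50.0), which is flush. Next is plate four at (409,-207).

Emit:
jog_arm:
  grip: [1,1,1,1,1]
  translation:
    - [-0.85,-0.46,0.02]
    - [-0.85,-0.47,0.02]
    - [-0.84,-0.48,0.02]
    - [-0.84,-0.49,0.02]
    - [-0.83,-0.5,0.02]
  dr:
    - [0,0,-0.011]
    - [0,0,-0.011]
    - [0,0,-0.011]
    - [0,0,-0.011]
    - [0,0,-0.011]

```text
t: 31.75
ee_pos: [433.8, -181.7, 297.7]
ee_rot: [-2.234, -2.209, 0.0]
contact_force: [0.3, -0.7, -0.2]
grip_width: 85.5
```

Emit:
jog_arm:
  grip: [1,1,1,1,1]
  translation:
    - [-0.83,-0.51,0.02]
    - [0,0,0]
    - [0,0,0]
    - [0,0,0]
    - [0,0,0]
  dr:
    - [0,0,-0.011]
    - [0,0,0]
    - [0,0,0]
    - [0,0,0]
    - [0,0,0]

```text
t: 32.25
ee_pos: [409.7, -220.6, 296.9]
ee_rot: [-2.221, -2.222, -0.0]
contact_force: [0.1, -1.1, 0.2]
grip_width: 85.5
```

Emit:
jog_arm:
  grip: [1,1,1,1,1]
  translation:
    - [0,0,0]
    - [0,0,0]
    - [0,0,0]
    - [0,0,0]
    - [0,0,0]
  dr:
    - [0,0,0]
    - [0,0,0]
    - [0,0,0]
    - [0,0,0]
    - [0,0,0]

```text
t: 32.75
ee_pos: [409.0, -221.6, 297.0]
ee_rot: [2.223, 2.22, -0.0]
contact_force: [0.8, -0.5, -0.8]
grip_width: 84.9
```

Run:
```python
from h import *
f,m,L=wrects(12,'w20.png',around(408,-207,50,80))
target(L[0])
```

```text
c=(405.5,-209.2) 59.6x118.2 a=-0.1 px=[319. 183.]
   tool x,y off: 12.5 -3.5  yaw(tool) -0.01 tcp [ 409.  -221.6  297. ] yaw 89.92
grasp tcp 407.3 -214.2 yaw 89.93
t=32.8 at [ 409.  -221.6  297. ] yaw 89.92 F [ 0.1 -0.3  0.6] w 85.5
rows 4 rv/row [ 0.      0.     -0.0001]
   [0.037, -0.009, 0.625]
   [0.037, -0.009, 0.625]
   [0.037, -0.009, 0.625]
   [0.037, -0.009, 0.625]
```

View pics/w20.png

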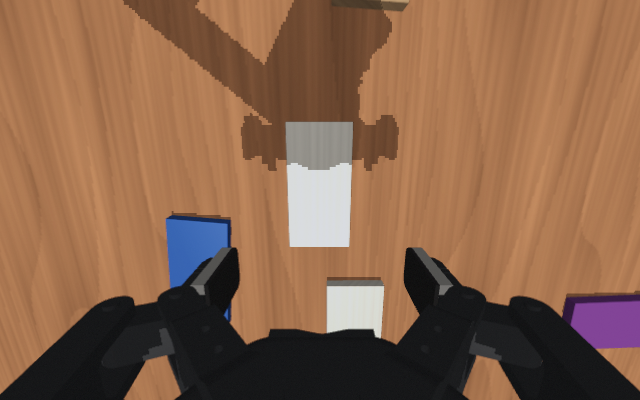

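Emit:
jog_arm:
  grip: [1,1,1,1,1]
  translation:
    - [0.04,-0.01,0.6]
    - [0.04,-0.01,0.6]
    - [0.04,-0.01,0.6]
    - [0.03,0,0.4]
    - [0,0,0.25]
  dr:
    - [0,0,0]
    - [0,0,0]
    - [0,0,0]
    - [0,0,0]
    - [0,0,0]

```text
t: 33.3
ee_pos: [407.0, -213.9, 172.9]
ee_rot: [-2.221, -2.218, 0.001]
contact_force: [0.5, 0.4, -1.0]
grip_width: 85.4
```

Emit:
jog_arm:
  grip: [0.5,0.5,0.5,0.5,0.5]
  translation:
    - [0,0,0.03]
    - [0,0,0]
    - [0,0,0]
    - [0,0,0]
    - [0,0,0]
  dr:
    - [0,0,0]
    - [0,0,0]
    - [0,0,0]
    - [0,0,0]
    - [0,0,0]

```text
t: 33.8
ee_pos: [407.7, -214.3, 173.7]
ee_rot: [2.222, 2.219, 0.001]
contact_force: [0.3, 1.6, -0.7]
grip_width: 64.1
```

Emit:
jog_arm:
  grip: [0.5,0.5,-1,-1,-1]
  translation:
    - [0,0,0.05]
    - [0,0,0]
    - [0,0,0]
    - [0,0,0]
    - [0,0,0]
  dr:
    - [0,0,0]
    - [0,0,0]
    - [0,0,0]
    - [0,0,0]
    - [0,0,0]

```text
t: 34.3
ee_pos: [407.4, -214.1, 171.2]
ee_rot: [-2.223, -2.22, 0.0]
contact_force: [-1.3, 0.9, 8.1]
grip_width: 57.7
```

Emit:
jog_arm:
  grip: [-1,-1,-1,-1,-1]
  translation:
    - [0,0,0]
    - [0,0,0]
    - [0,0,-0.2]
    - [0,0,-0.4]
    - [0,0,-0.6]
  dr:
    - [0,0,0]
    - [0,0,0]
    - [0,0,0]
    - [0,0,0]
    - [0,0,0]

```text
t: 34.8
ee_pos: [406.8, -213.8, 230.2]
ee_rot: [-2.22, -2.217, 0.002]
contact_force: [0.2, 0.3, -3.4]
grip_width: 57.6
```

Emit:
jog_arm:
  grip: [-1,-1,-1,-1,-1]
  translation:
    - [0,0,-0.6]
    - [0,0,-0.4]
    - [0,0,0]
    - [0,0,0]
    - [0,0,0]
  dr:
    - [0,0,0]
    - [0,0,0]
    - [0,0,0]
    - [0,0,0]
    - [0,0,0]

```text
t: 35.3
ee_pos: [406.9, -213.8, 279.2]
ee_rot: [-2.221, -2.218, 0.001]
contact_force: [0.4, 0.0, -2.4]
grip_width: 57.6
```

Run:
```python
from h import *
held()
togo(565.9,42,280,86.15,7)
```

```text
held: far 64.5 centre x 4.5 | lateral L -30.7 R 28.2 mid -1.2 slopes 0.000 -0.001 far slope -0.000
t=35.4 at [ 407.  -213.9  279.1] yaw 89.91 F [ 0.5  0.1 -3.7] w 57.6
rows 7 rv/row [-0.0004 -0.0002  0.0094]
   [0.732, 0.453, -0.003]
   [0.736, 0.446, -0.003]
   [0.74, 0.439, -0.003]
   [0.744, 0.432, -0.003]
   [0.748, 0.425, -0.003]
   [0.752, 0.418, -0.003]
   [0.756, 0.411, -0.003]
```

Emit:
jog_arm:
  grip: [-1,-1,-1,-1,-1]
  translation:
    - [0.73,0.45,-0.01]
    - [0.74,0.45,-0.01]
    - [0.74,0.44,0]
    - [0.74,0.43,0]
    - [0.75,0.425,0]
  dr:
    - [0,0,0.0094]
    - [0,0,0.0094]
    - [0,0,0.0094]
    - [0,0,0.0094]
    - [0,0,0.0094]

```text
t: 35.85
ee_pos: [521.4, -29.8, 280.0]
ee_rot: [-2.274, -2.165, 0.003]
contact_force: [1.0, -0.5, -3.8]
grip_width: 57.3
```

Emit:
jog_arm:
  grip: [-1,-1,-1,-1,-1]
  translation:
    - [0.75,0.42,0]
    - [0.755,0.41,0]
    - [0,0,0]
    - [0,0,0]
    - [0,0,0]
  dr:
    - [0,0,0.0094]
    - [0,0,0.0094]
    - [0,0,0]
    - [0,0,0]
    - [0,0,0]

```text
t: 36.35
ee_pos: [565.8, 41.0, 280.3]
ee_rot: [-2.294, -2.144, 0.004]
contact_force: [0.6, -0.5, -2.9]
grip_width: 57.8
```

Emit:
jog_arm:
  grip: [-1,-1,-1,-1,-1]
  translation:
    - [0,0,0]
    - [0,0,0]
    - [0,0,0]
    - [0,0,0]
    - [0,0,0]
  dr:
    - [0,0,0]
    - [0,0,0]
    - [0,0,0]
    - [0,0,0]
    - [0,0,0]

```text
t: 36.85
ee_pos: [566.4, 41.3, 281.6]
ee_rot: [2.295, 2.145, 0.0]
contact_force: [-0.4, -0.0, -3.3]
grip_width: 57.6
```

Run:
```python
from h import *
held()
togo(565.85,44.8,235,86.13,2)
```

```text
held: far 64.3 centre x 4.3 | lateral L -30.6 R 28.2 mid -1.2 slopes -0.002 -0.008 far slope 0.001
t=36.9 at [566.4  41.4 281.6] yaw 86.13 F [-0.   0.4 -2.1] w 57.6
rows 2 rv/row [ 0.0001  0.     -0.    ]
   [0.034, -0.008, 0.466]
   [0.034, -0.008, 0.466]
```

Emit:
jog_arm:
  grip: [-1,-1,-1,-1,-1]
  translation:
    - [0.035,-0.004,0.4]
    - [0.035,-0.004,0.35]
    - [0,0,0.17]
    - [0,0,0]
    - [0,0,0]
  dr:
    - [0,0,0]
    - [0,0,0]
    - [0,0,0]
    - [0,0,0]
    - [0,0,0]

```text
t: 37.4
ee_pos: [566.6, 45.0, 235.9]
ee_rot: [2.294, 2.145, 0.001]
contact_force: [-0.3, 0.3, -3.0]
grip_width: 57.5
```

Emit:
jog_arm:
  grip: [-1,-1,-1,-1,-1]
  translation:
    - [0,0,0.1]
    - [0,0,0.08]
    - [0,0,0]
    - [0,0,0]
    - [0,0,0]
  dr:
    - [0,0,0]
    - [0,0,0]
    - [0,0,0]
    - [0,0,0]
    - [0,0,0]

```text
t: 37.9
ee_pos: [566.3, 45.0, 226.6]
ee_rot: [2.295, 2.145, 0.0]
contact_force: [-0.2, 0.7, -3.0]
grip_width: 57.2
```

Run:
```python
from h import *
togo(565.9,44.95,226,86.13)
```

```text
t=37.9 at [566.3  45.  226.6] yaw 86.15 F [-0.2  0.7 -3. ] w 57.2
rows 1 rv/row [0.0004 0.0001 0.0003]
   [-0.003, -0.009, 0.012]
```

Emit:
jog_arm:
  grip: [-1,-1,0.5,0.5,0.5]
  translation:
    - [-0.003,-0.009,0.01]
    - [0,0,0.015]
    - [0,0,0]
    - [0,0,0]
    - [0,0,0]
  dr:
    - [0,0,0]
    - [0,0,0]
    - [0,0,0]
    - [0,0,0]
    - [0,0,0]

```text
t: 38.4
ee_pos: [566.0, 44.9, 225.6]
ee_rot: [2.294, 2.145, 0.001]
contact_force: [-0.4, -0.1, 0.0]
grip_width: 63.7
```

Emit:
jog_arm:
  grip: [1,1,1,1,1]
  translation:
    - [0,0,0]
    - [0,0,0]
    - [0,0,-0.3]
    - [-0.2,0,-0.6]
    - [-0.2,0,-0.6]
  dr:
    - [0,0,0]
    - [0,0,0]
    - [0,0,0]
    - [0,0,0]
    - [0,0,0]

```text
t: 38.9
ee_pos: [564.3, 24.9, 300.6]
ee_rot: [-2.294, -2.146, 0.002]
contact_force: [0.8, 1.0, -0.1]
grip_width: 85.4
```

Emit:
jog_arm:
  grip: [1,1,1,1,1]
  translation:
    - [0,0,0]
    - [0,0,0]
    - [0,0,0]
    - [0,0,0]
    - [0,0,0]
  dr:
    - [0,0,0]
    - [0,0,0]
    - [0,0,0]
    - [0,0,0]
    - [0,0,0]

```text
t: 39.4
ee_pos: [564.3, 25.2, 299.2]
ee_rot: [-2.294, -2.145, 0.002]
contact_force: [-0.2, -0.9, 0.8]
grip_width: 85.3
```

Run:
```python
from h import *
wrects(66,'w21.png',around(566,50))
togo(446,-385,295,90,9)
grab('scene','s21.png')
```

```text
c=(564.8,49.9) 59.5x118.5 a=-3.8 px=[322. 180.]
   tool x,y off: 24.8 -0.7  yaw(tool) -0.06 tcp [564.4  25.2 299.4] yaw 86.16
t=39.5 at [564.4  25.2 299.4] yaw 86.16 F [ 0.3 -0.8 -0.4] w 85.1
rows 9 rv/row [-0.0002  0.     -0.0074]
   [-0.927, -0.201, 0.01]
   [-0.926, -0.208, 0.01]
   [-0.924, -0.215, 0.01]
   [-0.922, -0.222, 0.01]
   [-0.921, -0.229, 0.01]
   [-0.919, -0.236, 0.01]
   [-0.917, -0.243, 0.01]
   [-0.915, -0.249, 0.01]
   [-0.913, -0.256, 0.01]
```

View pics/s21.png

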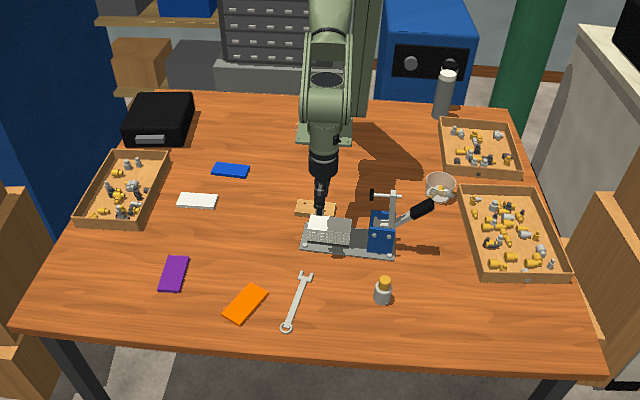

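The fourth plate is flush and one plate remains at (197,200). The board now sits near pixel (315,208), so it may have been knocked. I'll re-measure it before picking it up.

Emit:
jog_arm:
  grip: [1,1,1,1,1]
  translation:
    - [-0.93,-0.2,0]
    - [-0.93,-0.21,0.01]
    - [-0.92,-0.215,0.01]
    - [-0.92,-0.22,0.01]
    - [-0.92,-0.23,0.01]
  dr:
    - [0,0,-0.0074]
    - [0,0,-0.0074]
    - [0,0,-0.0074]
    - [0,0,-0.0074]
    - [0,0,-0.0074]

```text
t: 40.0
ee_pos: [498.0, -204.5, 298.1]
ee_rot: [2.254, 2.188, 0.0]
contact_force: [1.3, -0.2, -0.4]
grip_width: 85.4
```

Emit:
jog_arm:
  grip: [1,1,1,1,1]
  translation:
    - [-0.92,-0.235,0.01]
    - [-0.92,-0.24,0.01]
    - [-0.915,-0.25,0.01]
    - [-0.9,-0.255,0.01]
    - [0,0,0]
  dr:
    - [0,0,-0.0074]
    - [0,0,-0.0074]
    - [0,0,-0.0074]
    - [0,0,-0.0074]
    - [0,0,0]

```text
t: 40.5
ee_pos: [444.7, -389.4, 295.9]
ee_rot: [2.227, 2.213, -0.003]
contact_force: [0.4, -0.2, -0.3]
grip_width: 85.4
```

Emit:
jog_arm:
  grip: [1,1,1,1,1]
  translation:
    - [0,0,0]
    - [0,0,0]
    - [0,0,0]
    - [0,0,0]
    - [0,0,0]
  dr:
    - [0,0,0]
    - [0,0,0]
    - [0,0,0]
    - [0,0,0]
    - [0,0,0]

```text
t: 41.0
ee_pos: [446.6, -383.9, 296.4]
ee_rot: [2.221, 2.222, 0.0]
contact_force: [0.5, -0.2, 0.2]
grip_width: 85.4
```

Run:
```python
from h import *
f,m,L=wrects(12,'w22.png',around(445,-372,50,80))
target(L[0])
wrects(18,'s22.png',around(440,20,90,110),n='scene',tol=5)
```

```text
c=(443.0,-373.2) 59.6x118.4 a=0.1 px=[319. 185.]
   tool x,y off: 10.9 -3.5  yaw(tool) -0.12 tcp [ 446.5 -384.   296.4] yaw 90.03
grasp tcp 444.9 -378.2 yaw 90.15
t=41.0 at [ 446.5 -384.   296.4] yaw 90.03 F [-0.8 -0.3 -0.3] w 85.0
rows 4 rv/row [ 0.      0.     -0.0005]
   [0.029, -0.008, 0.622]
   [0.029, -0.008, 0.622]
   [0.029, -0.008, 0.622]
   [0.029, -0.008, 0.622]
c=(454.7,0.7) 61.3x118.7 a=-3.9 px=[315. 207.]
   tool x,y off: 384.9 8.3  yaw(tool) 3.93 tcp [ 446.4 -384.2  296.4] yaw 90.01
```

View pics/w22.png

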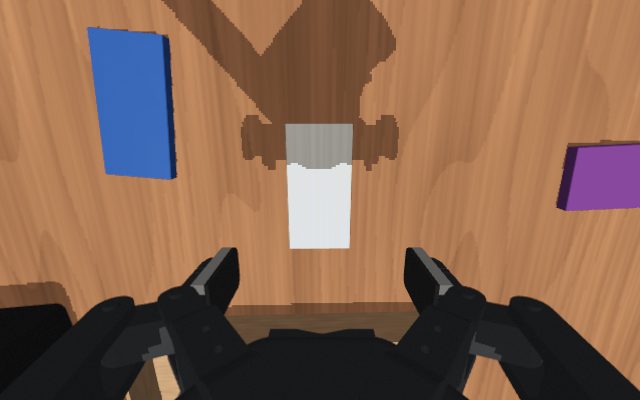

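View pics/s22.png

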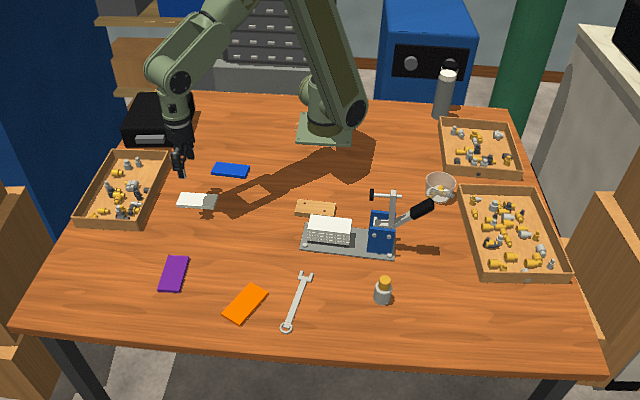

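The board was knocked aside and is now at about (452,0). The pile is intact, so I'll pick plate five.

Emit:
jog_arm:
  grip: [1,1,1,1,1]
  translation:
    - [0.03,-0.01,0.6]
    - [0.03,-0.01,0.6]
    - [0.03,-0.01,0.6]
    - [0.03,0,0.4]
    - [0,0,0.25]
  dr:
    - [0,0,-0.001]
    - [0,0,-0.001]
    - [0,0,0]
    - [0,0,0]
    - [0,0,0]

```text
t: 41.6
ee_pos: [444.3, -378.1, 172.1]
ee_rot: [-2.218, -2.221, 0.0]
contact_force: [-1.2, -0.2, 0.5]
grip_width: 85.5
```

Emit:
jog_arm:
  grip: [0.5,0.5,0.5,0.5,0.5]
  translation:
    - [0,0,0.03]
    - [0,0,0]
    - [0,0,0]
    - [0,0,0]
    - [0,0,0]
  dr:
    - [0,0,0]
    - [0,0,0]
    - [0,0,0]
    - [0,0,0]
    - [0,0,0]

```text
t: 42.1
ee_pos: [444.8, -378.9, 173.1]
ee_rot: [2.219, 2.222, 0.0]
contact_force: [0.4, 0.4, -0.1]
grip_width: 63.8
```

Emit:
jog_arm:
  grip: [0.5,0.5,-1,-1,-1]
  translation:
    - [0,0,0.04]
    - [0,0,0]
    - [0,0,0]
    - [0,0,0]
    - [0,0,0]
  dr:
    - [0,0,0]
    - [0,0,0]
    - [0,0,0]
    - [0,0,0]
    - [0,0,0]

```text
t: 42.6
ee_pos: [444.6, -378.7, 171.0]
ee_rot: [2.22, 2.223, -0.0]
contact_force: [-0.9, 0.0, 6.1]
grip_width: 57.4
```

Emit:
jog_arm:
  grip: [-1,-1,-1,-1,-1]
  translation:
    - [0,0,0]
    - [0,0,0]
    - [0,0,-0.2]
    - [0,0,-0.4]
    - [0,0,-0.6]
  dr:
    - [0,0,0]
    - [0,0,0]
    - [0,0,0]
    - [0,0,0]
    - [0,0,0]

```text
t: 43.1
ee_pos: [444.1, -378.2, 229.4]
ee_rot: [-2.217, -2.22, 0.001]
contact_force: [0.5, -0.6, -1.5]
grip_width: 58.1
```

Emit:
jog_arm:
  grip: [-1,-1,-1,-1,-1]
  translation:
    - [0,0,-0.6]
    - [0,0,-0.6]
    - [0,0,0]
    - [0,0,0]
    - [0,0,0]
  dr:
    - [0,0,0]
    - [0,0,0]
    - [0,0,0]
    - [0,0,0]
    - [0,0,0]

```text
t: 43.6
ee_pos: [444.1, -378.2, 288.5]
ee_rot: [-2.217, -2.22, 0.0]
contact_force: [-0.0, -0.2, -2.5]
grip_width: 58.0
```

Run:
```python
from h import *
held()
togo(565.9,42,292,86.13,9)
```

```text
held: far 65.1 centre x 5.1 | lateral L -30.7 R 28.3 mid -1.2 slopes -0.006 0.000 far slope 0.001
t=43.6 at [ 444.2 -378.2  288.4] yaw 90.08 F [ 0.1 -0.1 -2.4] w 57.6
rows 9 rv/row [-0.0003 -0.0003  0.0077]
   [0.934, 0.272, -0.007]
   [0.936, 0.265, -0.007]
   [0.938, 0.257, -0.007]
   [0.94, 0.25, -0.007]
   [0.941, 0.243, -0.007]
   [0.943, 0.236, -0.007]
   [0.945, 0.229, -0.008]
   [0.947, 0.221, -0.008]
   [0.948, 0.214, -0.008]
```

Emit:
jog_arm:
  grip: [-1,-1,-1,-1,-1]
  translation:
    - [0.93,0.27,-0.01]
    - [0.935,0.265,-0.01]
    - [0.94,0.26,-0.01]
    - [0.94,0.25,-0.01]
    - [0.94,0.24,-0.01]
  dr:
    - [0,0,0.0077]
    - [0,0,0.0077]
    - [0,0,0.0077]
    - [0,0,0.0077]
    - [0,0,0.0077]

```text
t: 44.15
ee_pos: [512.1, -143.5, 291.3]
ee_rot: [-2.261, -2.177, 0.002]
contact_force: [0.8, -0.4, -2.9]
grip_width: 57.8
```

Emit:
jog_arm:
  grip: [-1,-1,-1,-1,-1]
  translation:
    - [0.94,0.235,0]
    - [0.945,0.23,0]
    - [0.945,0.22,0]
    - [0.8,0.21,0]
    - [0.14,0,0]
  dr:
    - [0,0,0.0077]
    - [0,0,0.0077]
    - [0,0,0.0077]
    - [0,0,0.0077]
    - [0,0,0]

```text
t: 44.65
ee_pos: [567.0, 44.6, 291.2]
ee_rot: [-2.29, -2.148, 0.0]
contact_force: [-1.1, -0.4, -2.3]
grip_width: 57.2
```

Emit:
jog_arm:
  grip: [-1,-1,-1,-1,-1]
  translation:
    - [0,0,0]
    - [0,0,0]
    - [0,0,0]
    - [0,0,0]
    - [0,0,0]
  dr:
    - [0,0,0]
    - [0,0,0]
    - [0,0,0]
    - [0,0,0]
    - [0,0,0]

```text
t: 45.15
ee_pos: [566.0, 39.7, 292.8]
ee_rot: [2.297, 2.143, -0.0]
contact_force: [-0.1, -0.0, -3.5]
grip_width: 57.6
```

Run:
```python
from h import *
held()
togo(566.,44.3,248,86.13,2)
```

```text
held: far 64.8 centre x 4.8 | lateral L -30.7 R 28.2 mid -1.2 slopes -0.003 -0.000 far slope 0.001
t=45.2 at [566.   39.9 292.8] yaw 86.03 F [ 0.2 -0.3 -2. ] w 57.5
rows 2 rv/row [ 0.0001  0.0001 -0.0009]
   [0.044, -0.003, 0.448]
   [0.044, -0.003, 0.448]
```

Emit:
jog_arm:
  grip: [-1,-1,-1,-1,-1]
  translation:
    - [0.045,0,0.4]
    - [0.046,0,0.35]
    - [0,0,0.17]
    - [0,0,0]
    - [0,0,0]
  dr:
    - [0,0,-0.0017]
    - [0,0,0]
    - [0,0,0]
    - [0,0,0]
    - [0,0,0]

```text
t: 45.7
ee_pos: [566.7, 45.1, 247.2]
ee_rot: [2.294, 2.146, 0.001]
contact_force: [0.1, -0.6, -1.1]
grip_width: 57.5
```

Emit:
jog_arm:
  grip: [-1,-1,-1,-1,-1]
  translation:
    - [0,0,0.1]
    - [0,0,0.06]
    - [0,0,0]
    - [0,0,0]
    - [0,0,0]
  dr:
    - [0,0,0]
    - [0,0,0]
    - [0,0,0]
    - [0,0,0]
    - [0,0,0]

```text
t: 46.2
ee_pos: [566.5, 45.3, 238.9]
ee_rot: [2.294, 2.146, 0.0]
contact_force: [0.2, -0.1, -1.8]
grip_width: 57.4
```

Run:
```python
from h import *
togo(565.95,44.5,238,86.13)
```

```text
t=46.2 at [566.5  45.3 238.9] yaw 86.20 F [ 0.2 -0.1 -1.8] w 57.4
rows 1 rv/row [0.0004 0.0001 0.0013]
   [-0.017, -0.01, 0.018]
```

Emit:
jog_arm:
  grip: [-1,-1,-1,-1,-1]
  translation:
    - [-0.017,-0.01,0.01]
    - [0,0,0]
    - [0,0,0]
    - [0,0,0]
    - [0,0,0]
  dr:
    - [0,0,0.001]
    - [0,0,0]
    - [0,0,0]
    - [0,0,0]
    - [0,0,0]

```text
t: 46.7
ee_pos: [565.9, 44.5, 238.2]
ee_rot: [2.295, 2.145, -0.0]
contact_force: [0.3, 0.4, -2.3]
grip_width: 57.5
```

Run:
```python
from h import *
togo(565.95,44.5,237.5,86.13)
```

```text
t=46.7 at [565.9  44.5 238.2] yaw 86.15 F [ 0.3  0.4 -2.3] w 57.5
rows 1 rv/row [0.     0.0001 0.0003]
   [0.001, 0.001, 0.015]
```

Emit:
jog_arm:
  grip: [-1,-1,0.5,0.5,0.5]
  translation:
    - [0,0,0.02]
    - [0,0,0]
    - [0,0,0]
    - [0,0,0]
    - [0,0,0]
  dr:
    - [0,0,0]
    - [0,0,0]
    - [0,0,0]
    - [0,0,0]
    - [0,0,0]

```text
t: 47.2
ee_pos: [566.1, 44.5, 237.6]
ee_rot: [2.294, 2.145, 0.001]
contact_force: [0.0, 0.5, 0.5]
grip_width: 64.2
```

Emit:
jog_arm:
  grip: [1,1,1,1,1]
  translation:
    - [0,0,0]
    - [0,0,0]
    - [0,0,-0.3]
    - [-0.2,0,-0.6]
    - [-0.2,0,-0.6]
  dr:
    - [0,0,0]
    - [0,0,0]
    - [0,0,0]
    - [0,0,0]
    - [0,0,0]

```text
t: 47.7
ee_pos: [564.4, 24.5, 312.6]
ee_rot: [-2.293, -2.146, 0.002]
contact_force: [0.8, -0.9, 0.1]
grip_width: 85.9
```

Emit:
jog_arm:
  grip: [1,1,1,1,1]
  translation:
    - [0,0,0]
    - [0,0,0]
    - [0,0,0]
    - [0,0,0]
    - [0,0,0]
  dr:
    - [0,0,0]
    - [0,0,0]
    - [0,0,0]
    - [0,0,0]
    - [0,0,0]

```text
t: 48.2
ee_pos: [564.4, 24.7, 311.2]
ee_rot: [-2.294, -2.145, 0.002]
contact_force: [0.3, -0.7, 0.3]
grip_width: 85.5
```

Run:
```python
from h import *
f,m,L=wrects(78,'w23.png',around(566,50))
wrects(18,'s23.png',around(452,0,70,90),n='scene',tol=5)
togo(452,-14,300,86.2,5)
a=cv2.imread('pics/w23.png');cv2.imwrite('pics/z23.png',cv2.resize(a[60:300,200:440],None,fx=2.4,fy=2.4,interpolation=cv2.INTER_CUBIC))
```

```text
c=(564.9,50.2) 59.5x118.2 a=-3.7 px=[322. 178.]
   tool x,y off: 25.6 -0.7  yaw(tool) -0.10 tcp [564.4  24.7 311.4] yaw 86.16
c=(449.7,45.4) 33.9x45.4 a=-86.3 px=[329. 207.]
c=(449.6,-28.5) 52.4x58.5 a=-84.5 px=[305. 205.]
   tool x,y off: 13.0 -115.5  yaw(tool) 82.45 tcp [564.5  24.7 311.6] yaw 86.16
   tool x,y off: -60.7 -110.6  yaw(tool) 80.70 tcp [564.5  24.7 311.6] yaw 86.16
t=48.3 at [564.5  24.7 311.6] yaw 86.16 F [-0.2  0.3 -0.3] w 85.1
rows 5 rv/row [-0.0002  0.     -0.0001]
   [-0.185, -0.439, 0.047]
   [-0.185, -0.439, 0.047]
   [-0.184, -0.439, 0.047]
   [-0.184, -0.439, 0.046]
   [-0.184, -0.439, 0.046]
```

View pics/z23.png

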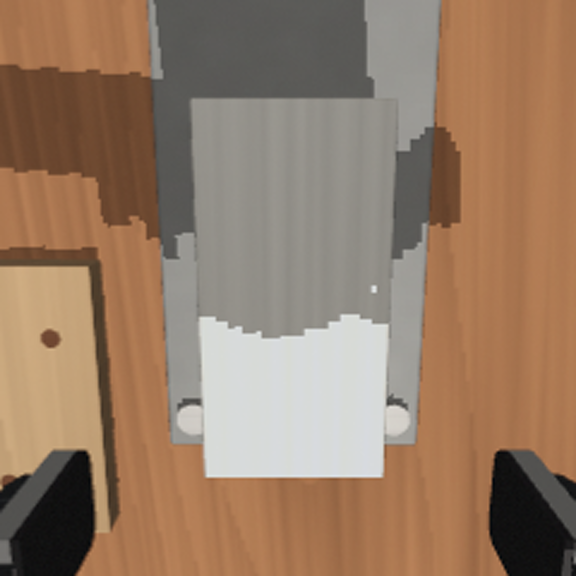

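All five plates are flush, with the top one reading (564.9,50.2). Now I'll pick up the board.

Emit:
jog_arm:
  grip: [1,1,1,1,1]
  translation:
    - [-0.185,-0.44,0]
    - [-0.185,-0.44,0]
    - [-0.185,-0.44,0.07]
    - [-0.185,-0.44,0.07]
    - [-0.185,-0.44,0.07]
  dr:
    - [0,0,0]
    - [0,0,0]
    - [0,0,0]
    - [0,0,0]
    - [0,0,0]

```text
t: 48.8
ee_pos: [450.8, -14.4, 301.4]
ee_rot: [-2.295, -2.146, 0.0]
contact_force: [-0.2, -0.8, -0.1]
grip_width: 85.2
```

Emit:
jog_arm:
  grip: [1,1,1,1,1]
  translation:
    - [0,0,0]
    - [0,0,0]
    - [0,0,0]
    - [0,0,0]
    - [0,0,0]
  dr:
    - [0,0,0]
    - [0,0,0]
    - [0,0,0]
    - [0,0,0]
    - [0,0,0]

```text
t: 49.3
ee_pos: [452.4, -14.1, 301.7]
ee_rot: [2.294, 2.146, 0.0]
contact_force: [0.4, -1.1, 0.9]
grip_width: 85.5
```

Run:
```python
from h import *
f,m,L=wrects(18,'w24.png',around(451,0,50,80))
target(L[0],z=180)
```

```text
c=(449.8,0.1) 59.6x118.3 a=-3.9 px=[319. 181.]
   tool x,y off: 14.0 -3.4  yaw(tool) 0.10 tcp [452.2 -14.1 301.7] yaw 86.16
grasp tcp 451.3 -5.0 yaw 86.07
t=49.4 at [452.2 -14.1 301.7] yaw 86.16 F [ 0.  -0.7  1.1] w 85.5
rows 4 rv/row [0.0001 0.     0.0004]
   [0.045, -0.008, 0.608]
   [0.045, -0.008, 0.608]
   [0.045, -0.008, 0.608]
   [0.045, -0.008, 0.608]
```

View pics/w24.png

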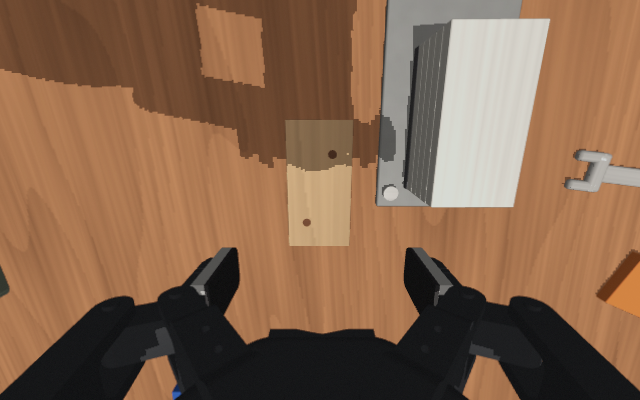

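Emit:
jog_arm:
  grip: [0.74,0.74,0.74,0.74,0.74]
  translation:
    - [0.045,-0.008,0.5]
    - [0.045,-0.008,0.5]
    - [0.045,-0.008,0.5]
    - [0.045,-0.008,0.4]
    - [0,0,0.2]
  dr:
    - [0,0,0]
    - [0,0,0]
    - [0,0,0]
    - [0,0,0]
    - [0,0,0]

```text
t: 49.85
ee_pos: [450.4, -4.9, 195.2]
ee_rot: [-2.293, -2.145, 0.003]
contact_force: [-0.2, -0.2, 0.7]
grip_width: 74.2
```

Emit:
jog_arm:
  grip: [0.74,0.74,0.74,0.74,0.74]
  translation:
    - [0,0,0.2]
    - [0,0,0.2]
    - [0,0,0]
    - [0,0,0]
    - [0,0,0]
  dr:
    - [0,0,0]
    - [0,0,0]
    - [0,0,0]
    - [0,0,0]
    - [0,0,0]

```text
t: 50.35
ee_pos: [451.0, -5.2, 177.3]
ee_rot: [2.294, 2.145, 0.002]
contact_force: [0.0, -0.7, -0.3]
grip_width: 74.1
```

Run:
```python
from h import *
togo(451.3,-5,176,86.1)
```

```text
t=50.4 at [451.   -5.2 177.3] yaw 86.14 F [ 0.  -0.7 -0.3] w 74.1
rows 1 rv/row [0.0015 0.     0.0007]
   [0.004, 0.006, 0.026]
```

Emit:
jog_arm:
  grip: [0.5,0.5,-1,-1,-1]
  translation:
    - [0,0.006,0.03]
    - [0,0,0]
    - [0,0,0]
    - [0,0,0]
    - [0,0,0]
  dr:
    - [0,0,0]
    - [0,0,0]
    - [0,0,0]
    - [0,0,0]
    - [0,0,0]

```text
t: 50.85
ee_pos: [451.1, -5.2, 176.1]
ee_rot: [2.294, 2.145, 0.001]
contact_force: [-0.8, 0.1, 7.2]
grip_width: 57.7
```

Emit:
jog_arm:
  grip: [-1,-1,-1,-1,-1]
  translation:
    - [0,0,0]
    - [0,0,0]
    - [0,0,-0.2]
    - [0,0,-0.5]
    - [0,0,-0.8]
  dr:
    - [0,0,0]
    - [0,0,0]
    - [0,0,0]
    - [0,0,0]
    - [0,0,0]

```text
t: 51.35
ee_pos: [450.1, -5.1, 249.8]
ee_rot: [-2.292, -2.143, 0.006]
contact_force: [0.7, -0.3, -1.6]
grip_width: 58.4
```

Emit:
jog_arm:
  grip: [-1,-1,-1,-1,-1]
  translation:
    - [0,0,-0.9]
    - [0,0,-0.3]
    - [0,0,0]
    - [0,0,0]
    - [0,0,0]
  dr:
    - [0,0,0]
    - [0,0,0]
    - [0,0,0]
    - [0,0,0]
    - [0,0,0]

```text
t: 51.85
ee_pos: [450.3, -5.2, 308.8]
ee_rot: [-2.293, -2.144, 0.004]
contact_force: [-0.1, 0.2, -1.5]
grip_width: 57.6
```

Run:
```python
from h import *
m,f=held(18,176,'w25.png')
a=cv2.imread('pics/w25.png');a[m>0]=(0,0,255);cv2.imwrite('pics/w25m.png',a)
togo(565.9,42,305,86.13,4)
```

```text
held: far 64.7 centre x 4.7 | lateral L -30.6 R 28.1 mid -1.2 slopes -0.000 0.001 far slope 0.002
t=51.9 at [450.4  -5.2 308.8] yaw 86.14 F [-0.1 -1.  -1.2] w 57.9
rows 4 rv/row [-0.0009  0.      0.0001]
   [0.274, 0.56, 0.017]
   [0.274, 0.56, 0.017]
   [0.274, 0.56, 0.018]
   [0.274, 0.56, 0.018]
```

View pics/w25m.png

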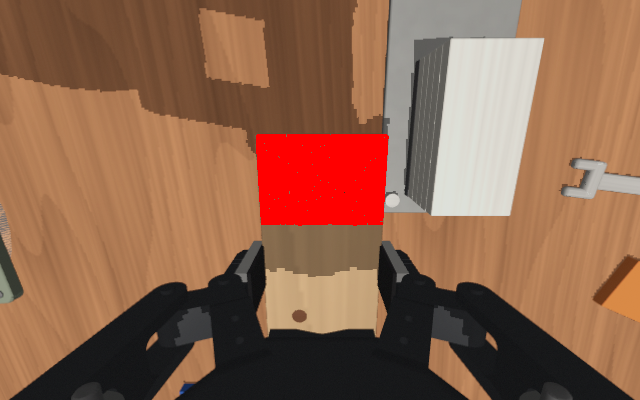

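Emit:
jog_arm:
  grip: [-1,-1,-1,-1,-1]
  translation:
    - [0.27,0.56,0]
    - [0.27,0.56,0]
    - [0.27,0.56,0]
    - [0.27,0.56,0.1]
    - [0,0,0.3]
  dr:
    - [0,0,0]
    - [0,0,0]
    - [0,0,0]
    - [0,0,0]
    - [0,0,0]

```text
t: 52.4
ee_pos: [570.0, 42.4, 289.5]
ee_rot: [2.292, 2.145, 0.006]
contact_force: [0.1, -0.4, -0.3]
grip_width: 57.8
```

Emit:
jog_arm:
  grip: [-1,-1,-1,-1,-1]
  translation:
    - [0,0,0]
    - [0,0,0]
    - [0,0,0]
    - [0,0,0]
    - [0,0,0]
  dr:
    - [0,0,0]
    - [0,0,0]
    - [0,0,0]
    - [0,0,0]
    - [0,0,0]

```text
t: 52.9
ee_pos: [566.2, 41.0, 290.9]
ee_rot: [2.295, 2.145, 0.001]
contact_force: [-0.1, -0.1, -0.9]
grip_width: 57.8
```

Run:
```python
from h import *
m,f=held(18,176)
togo(565.95,44.7,264,86.13,1)
```

```text
held: far 64.6 centre x 4.6 | lateral L -30.5 R 28.2 mid -1.2 slopes -0.002 -0.000 far slope 0.002
t=53.0 at [566.2  41.  290.8] yaw 86.13 F [ 0.  -0.2 -0.6] w 57.8
rows 1 rv/row [ 0.0009 -0.     -0.    ]
   [0.073, -0.01, 0.536]
```

Emit:
jog_arm:
  grip: [-1,-1,-1,-1,-1]
  translation:
    - [0.037,-0.005,0.2]
    - [0.036,0,0.2]
    - [0,0,0.1]
    - [0,0,0.08]
    - [0,0,0]
  dr:
    - [0,0,0]
    - [0,0,0]
    - [0,0,0]
    - [0,0,0]
    - [0,0,0]

```text
t: 53.45
ee_pos: [566.2, 44.9, 260.3]
ee_rot: [-2.294, -2.145, 0.002]
contact_force: [-0.3, -0.3, -0.8]
grip_width: 58.0
```

Emit:
jog_arm:
  grip: [-1,-1,-1,-1,-1]
  translation:
    - [0,0,0.06]
    - [0,0,0.06]
    - [0,0,0]
    - [0,0,0]
    - [0,0,0]
  dr:
    - [0,0,0]
    - [0,0,0]
    - [0,0,0]
    - [0,0,0]
    - [0,0,0]

```text
t: 53.95
ee_pos: [566.4, 44.8, 255.4]
ee_rot: [2.295, 2.145, 0.0]
contact_force: [0.1, -0.0, -0.2]
grip_width: 57.8
```

Run:
```python
from h import *
togo(565.95,44.7,254.5,86.13,1)
```

```text
t=54.0 at [566.4  44.8 255.4] yaw 86.14 F [ 0.1 -0.  -0.2] w 57.8
rows 1 rv/row [0.0004 0.0001 0.0003]
   [-0.003, -0.009, 0.018]
```

Emit:
jog_arm:
  grip: [-1,-1,-1,-1,-1]
  translation:
    - [-0.003,-0.009,0.01]
    - [0,0,0]
    - [0,0,0.012]
    - [0,0,0]
    - [0,0,0]
  dr:
    - [0,0,0]
    - [0,0,0]
    - [0,0,0]
    - [0,0,0]
    - [0,0,0]

```text
t: 54.45
ee_pos: [565.9, 44.7, 254.2]
ee_rot: [2.295, 2.145, 0.0]
contact_force: [-0.5, -0.7, 0.3]
grip_width: 57.9
```

Emit:
jog_arm:
  grip: [-1,0.5,0.5,0.5,0.5]
  translation:
    - [0,0,0]
    - [0,0,0]
    - [0,0,0]
    - [0,0,0]
    - [0,0,0]
  dr:
    - [0,0,0]
    - [0,0,0]
    - [0,0,0]
    - [0,0,0]
    - [0,0,0]

```text
t: 54.95
ee_pos: [565.9, 44.7, 254.2]
ee_rot: [2.295, 2.145, 0.0]
contact_force: [-0.7, -0.5, 0.6]
grip_width: 63.9
```

Emit:
jog_arm:
  grip: [1,1,1,1,1]
  translation:
    - [0,0,0]
    - [0,0,0]
    - [0,0,-0.3]
    - [-0.2,0,-0.6]
    - [-0.2,0,-0.6]
  dr:
    - [0,0,0]
    - [0,0,0]
    - [0,0,0]
    - [0,0,0]
    - [0,0,0]

```text
t: 55.45
ee_pos: [564.4, 24.7, 329.4]
ee_rot: [-2.293, -2.145, 0.002]
contact_force: [1.2, -0.5, 0.9]
grip_width: 85.2
```

Emit:
jog_arm:
  grip: [1,1,1,1,1]
  translation:
    - [0,0,0]
    - [0,0,0]
    - [0,0,0]
    - [0,0,0]
    - [0,0,0]
  dr:
    - [0,0,0]
    - [0,0,0]
    - [0,0,0]
    - [0,0,0]
    - [0,0,0]

```text
t: 55.95
ee_pos: [564.4, 25.0, 328.1]
ee_rot: [-2.294, -2.145, 0.002]
contact_force: [0.4, -0.3, -0.1]
grip_width: 85.4
```

Run:
```python
from h import *
f,m,L=wrects(96,'w26.png',around(566,50))
f=grab('side','d26.png'); s=grab('scene','s26.png')
a=cv2.imread('pics/s26.png');b=cv2.imread('pics/d26.png')
cv2.imwrite('pics/z26.png',np.hstack([cv2.resize(a[170:290,290:440],(400,400)),cv2.resize(b[180:300,210:350],(400,400))]))
C=cloud(s);H=hsv(s); m=(C[...,2]>60)&(H[...,2]<60)&(abs(C[...,0]-590)<50)&(C[...,1]>200)&(C[...,1]<330)
print(np.median(C[m],0),C[m].min(0),C[m].max(0))
```

```text
c=(565.2,50.2) 59.5x118.5 a=-3.8 px=[323. 178.]
   tool x,y off: 25.3 -0.5  yaw(tool) -0.02 tcp [564.5  25.  328.3] yaw 86.16
[595.60904562 290.35995269 165.95132282] [565.48421637 262.50857825 131.54989736] [606.20535095 318.70885791 191.27582912]
```

View pics/z26.png

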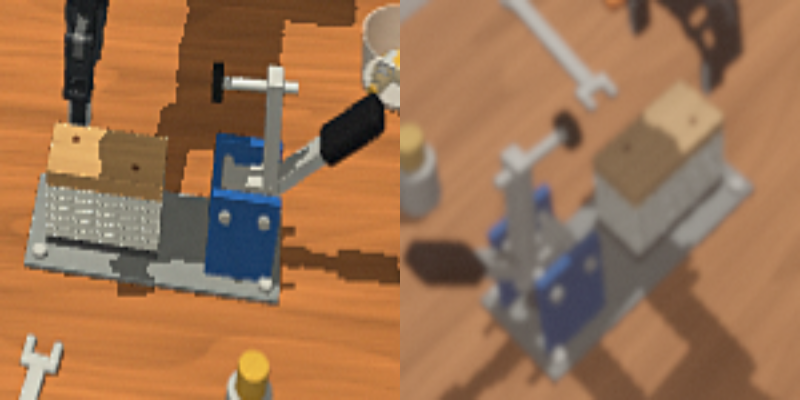

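View pics/w26.png

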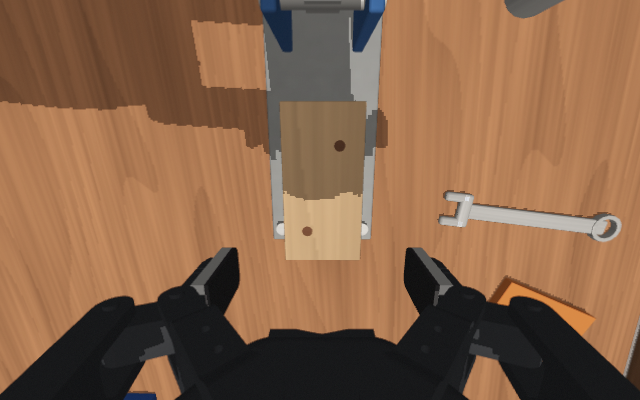

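The board reads (565.2,50.2) and the pile is square. Next I'll shut the gripper, rise and go over the handle, first checking where the tub is.

Run:
```python
from h import *
f=dict(np.load('/tmp/scene.npz')); print(onplane(f,[(428,185),(456,185),(440,203)],30))
togo(564.5,25,415,86.15,3)
togo(582.6,289.7,415,86.15,7)
```

```text
[[329.13092081 355.46842285  30.        ]
 [319.91857155 447.33191796  30.        ]
 [412.24611681 384.69185708  30.        ]]
t=56.1 at [564.5  24.9 328.6] yaw 86.15 F [ 0.2  0.8 -0. ] w 85.3
rows 3 rv/row [-0.0003  0.0001  0.    ]
   [0.001, -0.001, -0.576]
   [0.001, -0.001, -0.576]
   [0.001, -0.001, -0.576]
t=56.1 at [564.5  24.9 328.6] yaw 86.15 F [ 0.2  0.8 -0. ] w 85.3
rows 7 rv/row [-0.0001  0.      0.    ]
   [0.758, 0.0, -0.247]
   [0.758, 0.001, -0.247]
   [0.758, 0.001, -0.247]
   [0.758, 0.001, -0.247]
   [0.758, 0.001, -0.247]
   [0.758, 0.001, -0.247]
   [0.758, 0.001, -0.247]
```

Tub is far away at about (360,400).

Emit:
jog_arm:
  grip: [0.3,-0.5,-1,-1,-1]
  translation:
    - [0,0,-0.6]
    - [0,0,-0.6]
    - [0,0,-0.6]
    - [0,0,0]
    - [0,0,0]
  dr:
    - [0,0,0]
    - [0,0,0]
    - [0,0,0]
    - [0,0,0]
    - [0,0,0]

```text
t: 56.6
ee_pos: [564.5, 24.8, 419.4]
ee_rot: [2.294, 2.145, 0.001]
contact_force: [-0.2, 0.2, -0.9]
grip_width: 12.3
```

Emit:
jog_arm:
  grip: [-1,-1,-1,-1,-1]
  translation:
    - [0.9,0,0]
    - [0.9,0,0]
    - [0.9,0,0]
    - [0.9,0,0]
    - [0.9,0,0]
  dr:
    - [0,0,0]
    - [0,0,0]
    - [0,0,0]
    - [0,0,0]
    - [0,0,0]

```text
t: 57.1
ee_pos: [579.4, 251.0, 417.1]
ee_rot: [-2.294, -2.145, 0.005]
contact_force: [0.2, -0.1, -0.0]
grip_width: 0.1
```

Emit:
jog_arm:
  grip: [-1,-1,-1,-1,-1]
  translation:
    - [0.7,0,0]
    - [0.1,0,0]
    - [0,0,0]
    - [0,0,0]
    - [0,0,0]
  dr:
    - [0,0,0]
    - [0,0,0]
    - [0,0,0]
    - [0,0,0]
    - [0,0,0]

```text
t: 57.6
ee_pos: [582.4, 287.8, 418.8]
ee_rot: [2.296, 2.143, -0.002]
contact_force: [0.6, -0.5, 0.3]
grip_width: 0.2
```

Run:
```python
from h import *
togo(582.6,289.7,380,86.15)
a=grab('wrist','w27.png')
s=grab('scene','s27.png');b=grab('side','d27.png')
C=cloud(a); s_,R,yw=pose(); H=hsv(a)
m=(C[...,2]>110)&(C[...,2]<205)&(H[...,2]<70)&(abs(C[...,0]-583)<40); print(C[m].min(0),C[m].max(0),np.median(C[m],0))
a=cv2.imread('pics/s27.png');b=cv2.imread('pics/w27.png')
cv2.imwrite('pics/z27.png',np.hstack([cv2.resize(a[110:290,300:480],(400,400)),cv2.resize(b,(400,250))[:250].repeat(1,0) if 0 else cv2.resize(b,(400,400))]))
```

```text
t=57.6 at [582.4 287.8 418.8] yaw 86.05 F [ 0.6 -0.5  0.3] w 0.2
rows 1 rv/row [-0.0006  0.0009 -0.0017]
   [0.04, 0.001, 0.777]
[562.2349453  189.61394571 143.57087006] [599.83180756 321.25212009 193.06828631] [581.63661176 302.12679866 181.3351665 ]
```

View pics/z27.png

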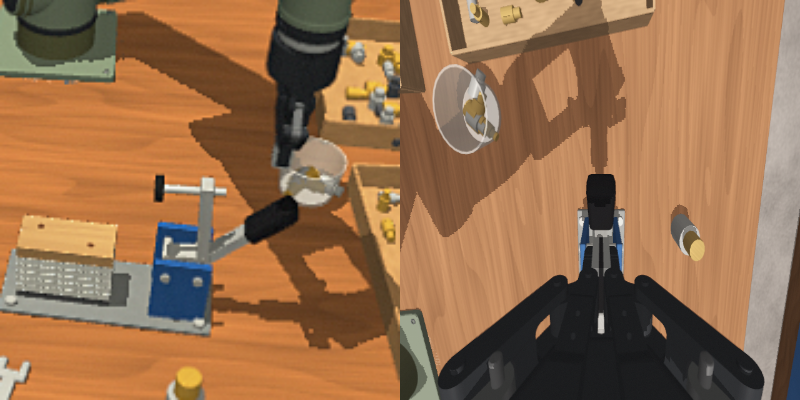

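Emit:
jog_arm:
  grip: [-1,-1,-1,-1,-1]
  translation:
    - [0,0,0.3]
    - [0,0,0.3]
    - [0,0,0.2]
    - [0,0,0.1]
    - [0,0,0]
  dr:
    - [0,0,0]
    - [0,0,0]
    - [0,0,0]
    - [0,0,0]
    - [0,0,0]

```text
t: 58.25
ee_pos: [582.4, 288.9, 373.5]
ee_rot: [-2.295, -2.145, 0.002]
contact_force: [0.6, -0.6, 0.4]
grip_width: 0.3
```

Emit:
jog_arm:
  grip: [-1,-1,-1,-1,-1]
  translation:
    - [0,0,0.08]
    - [0,0,0.08]
    - [0,0,0.08]
    - [0,0,0.08]
    - [0,0,0.08]
  dr:
    - [0,0,0]
    - [0,0,0]
    - [0,0,0]
    - [0,0,0]
    - [0,0,0]

```text
t: 58.75
ee_pos: [582.4, 289.1, 354.7]
ee_rot: [2.294, 2.145, 0.001]
contact_force: [-2.0, -2.4, 13.5]
grip_width: 0.0
```

Emit:
jog_arm:
  grip: [-1,-1,-1,-1,-1]
  translation:
    - [0.04,0,0.1]
    - [0.04,0,0.1]
    - [0.04,0,0.1]
    - [0.04,0,0.1]
    - [0.04,0,0.1]
  dr:
    - [0,0,0]
    - [0,0,0]
    - [0,0,0]
    - [0,0,0]
    - [0,0,0]

```text
t: 59.25
ee_pos: [583.8, 299.7, 332.7]
ee_rot: [2.294, 2.144, 0.012]
contact_force: [-0.9, 0.8, 12.7]
grip_width: 0.3
```

Emit:
jog_arm:
  grip: [-1,-1,-1,-1,-1]
  translation:
    - [0.03,0,0.1]
    - [0.03,0,0.1]
    - [0.03,0,0.1]
    - [0.03,0,0.1]
    - [0.03,0,0.1]
  dr:
    - [0,0,0]
    - [0,0,0]
    - [0,0,0]
    - [0,0,0]
    - [0,0,0]

```text
t: 59.75
ee_pos: [584.2, 307.4, 306.0]
ee_rot: [2.294, 2.145, 0.009]
contact_force: [0.9, 1.8, 3.6]
grip_width: -0.0
```

Run:
```python
from h import *
togo(584,306,268,86.15)
s=grab('scene','s28.png')
a=cv2.imread('pics/s28.png')
cv2.imwrite('pics/z28.png',cv2.resize(a[110:290,290:470],(600,600)))
```

```text
t=59.8 at [584.2 307.4 306. ] yaw 86.14 F [0.9 1.8 3.6] w -0.0
rows 1 rv/row [ 0.0048 -0.0036 -0.0002]
   [-0.031, -0.006, 0.761]
```

View pics/z28.png

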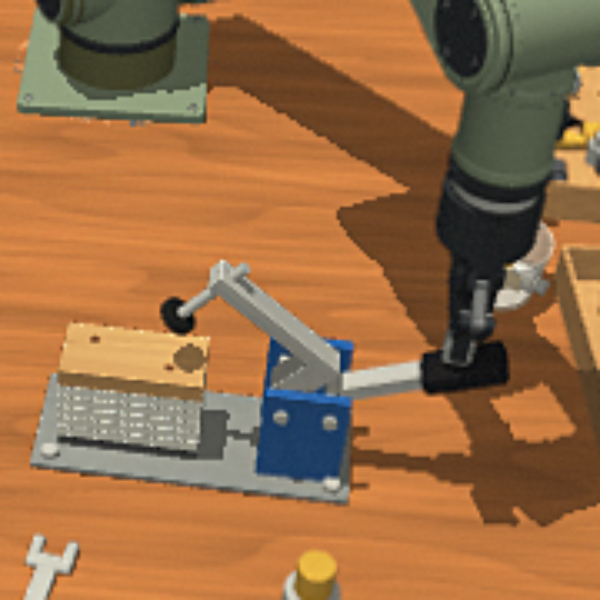

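Emit:
jog_arm:
  grip: [-1,-1,-1,-1,-1]
  translation:
    - [0,0,0.08]
    - [0,0,0.08]
    - [0,0,0.08]
    - [0,0,0.08]
    - [0,0,0.08]
  dr:
    - [0,0,0]
    - [0,0,0]
    - [0,0,0]
    - [0,0,0]
    - [0,0,0]

```text
t: 60.3
ee_pos: [583.4, 306.4, 283.2]
ee_rot: [-2.295, -2.145, 0.002]
contact_force: [-0.4, 0.0, -1.3]
grip_width: 0.1
```

Run:
```python
from h import *
togo(584,306,268,86.15)
s=grab('scene','s29.png')
a=cv2.imread('pics/s29.png')
cv2.imwrite('pics/z29.png',cv2.resize(a[110:290,290:470],(600,600)))
```

```text
t=60.3 at [583.4 306.4 283.2] yaw 86.14 F [-0.4  0.  -1.3] w 0.1
rows 1 rv/row [-0.0011  0.0009 -0.0002]
   [-0.007, 0.013, 0.303]
```

View pics/z29.png

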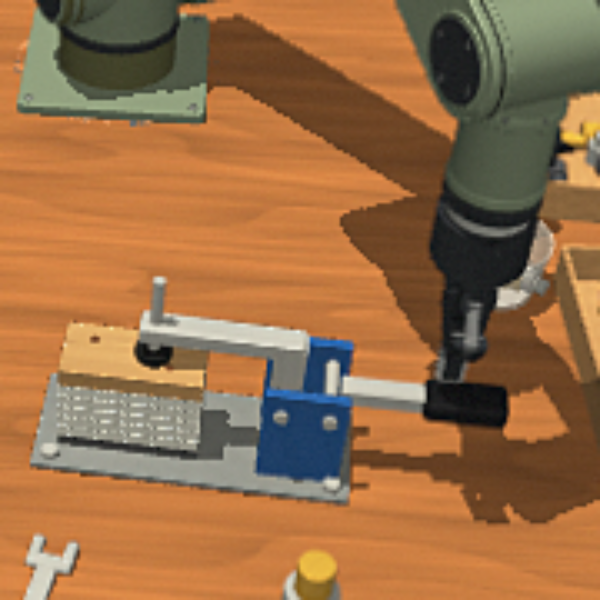

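The lever has snapped down on its own, with no force left on the tool. Next I'll withdraw and check.

Emit:
jog_arm:
  grip: [-1,-1,-1,-1,-1]
  translation:
    - [0,0,-0.4]
    - [0,0,-0.8]
    - [0,0,-0.8]
    - [0,0,-0.8]
    - [0,-0.5,-0.4]
  dr:
    - [0,0,0]
    - [0,0,0]
    - [0,0,0]
    - [0,0,0]
    - [0,0,0]

```text
t: 60.85
ee_pos: [560.3, 308.1, 447.5]
ee_rot: [2.295, 2.142, 0.01]
contact_force: [0.2, 1.2, -0.8]
grip_width: -0.1
```

Emit:
jog_arm:
  grip: [-1,-1,-1,-1,-1]
  translation:
    - [-0.9,-0.6,0]
    - [-0.9,-0.6,0]
    - [-0.9,-0.5,0]
    - [-0.9,0,0]
    - [-0.9,0,0]
  dr:
    - [0,0,0]
    - [0,0,0]
    - [0,0,0]
    - [0,0,0]
    - [0,0,0]

```text
t: 61.35
ee_pos: [463.1, 95.9, 444.4]
ee_rot: [2.293, 2.147, 0.001]
contact_force: [0.4, -0.4, -0.3]
grip_width: -0.1
```

Emit:
jog_arm:
  grip: [-1,-1,-1,-1,-1]
  translation:
    - [-0.8,0,0]
    - [0,0,0]
    - [0,0,0]
    - [0,0,0]
    - [0,0,0]
  dr:
    - [0,0,0]
    - [0,0,0]
    - [0,0,0]
    - [0,0,0]
    - [0,0,0]

```text
t: 61.85
ee_pos: [461.9, 58.4, 444.0]
ee_rot: [-2.293, -2.147, 0.0]
contact_force: [-0.1, 1.3, -0.5]
grip_width: 0.2
```

Run:
```python
from h import *
togo(584,306,268,86.15)
s=grab('scene','s30.png'); d=grab('side','d30.png'); w=grab('wrist','w30.png')
for n,f in (('scene',s),('side',d),('wrist',w)):
    C=cloud(f);H=hsv(f); m=(C[...,2]>60)&(C[...,2]<200)&(H[...,2]<60)&(abs(C[...,0]-590)<50)&(C[...,1]>230)&(C[...,1]<350)
    if m.sum()>20: print(n,'handle',np.median(C[m],0),np.percentile(C[m],[3,97],axis=0).tolist())
    m=around(566,50)(C)&(abs(C[...,2]-96)<5); print(n);pr(rects(f,m,96))
a=cv2.imread('pics/s30.png');b=cv2.imread('pics/d30.png')
cv2.imwrite('pics/z30.png',np.hstack([cv2.resize(a[170:290,290:440],(400,400)),cv2.resize(b[180:300,210:350],(400,400))]))
```

```text
t=61.9 at [461.9  58.4 444. ] yaw 86.25 F [-0.1  1.3 -0.5] w 0.2
rows 6 rv/row [-0.     -0.      0.0003]
   [0.85, 0.352, 0.587]
   [0.85, 0.352, 0.587]
   [0.85, 0.352, 0.587]
   [0.85, 0.351, 0.587]
   [0.851, 0.351, 0.587]
   [0.851, 0.351, 0.587]
scene handle [595.12461439 320.1818816   88.82398951] [[573.1718200111061, 293.0780061552552, 76.64096790142341], [606.4707517101773, 348.51056539464855, 93.61318634539612]]
scene
c=(582.7,87.0) 43.1x43.8 a=1.3 px=[344. 221.]
c=(569.2,25.8) 62.8x70.9 a=-2.1 px=[320. 216.]
side
c=(565.4,53.6) 61.4x121.8 a=-2.7 px=[304. 222.]
wrist
c=(564.0,50.6) 60.3x118.9 a=-3.6 px=[403. 189.]
```

View pics/z30.png

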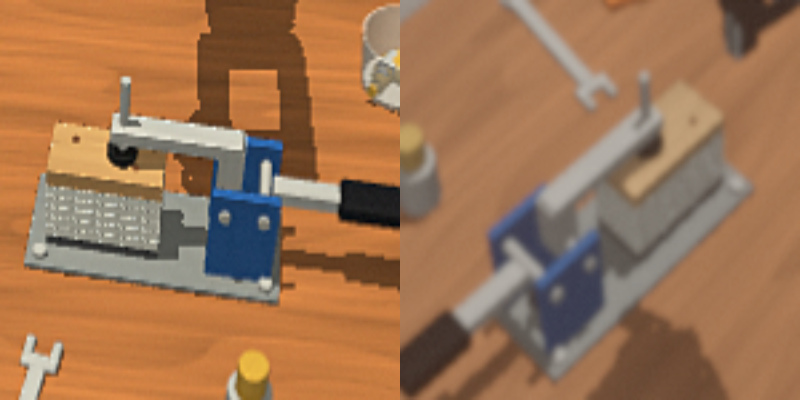

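View pics/w30.png

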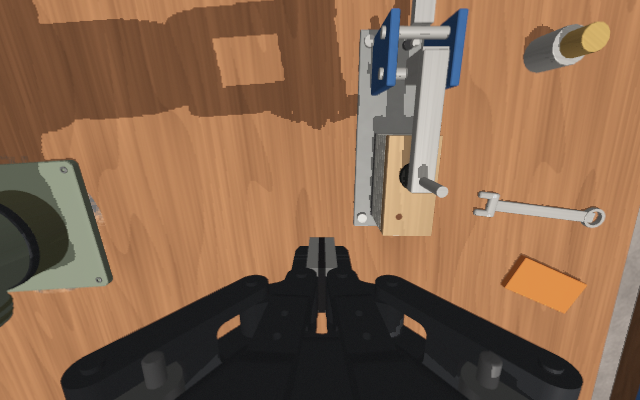

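View pics/s30.png

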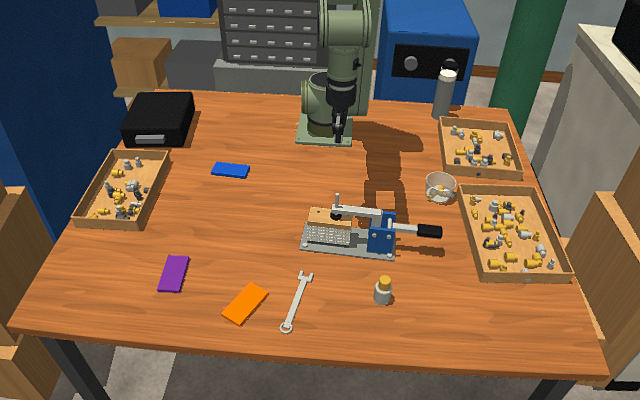

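The handle is level, with its top at about 92 mm as expected. The hold-down foot presses on the board, the pile is square, and the bystanders haven't moved. I'll hand it in.

```bash
python3 -c "
from rig import robot
print(robot.sign_off())"
```

```text
the job is handed in; nothing more can be done
None
```

I took the board off the bed, stacked all five aluminium plates on it, laid the board on top and pressed the lever until it snapped down and held by itself. I handed the job in at about 62 s of the 210 s allowed.

**Plates and board:** in the wrist camera the bed centre read (564.7, 49.8). The plate centres came within about 0.5 mm of that and the board within about 0.7 mm, with yaw within about 0.2°. At some point the board was knocked from its resting place to about (452, 0). I found it again before picking it up.

**After latching:** the handle was level, its top at about 92 mm above the bench, where a fully lowered lever should put it. The hold-down foot was pressing on the board, and the arm was clear and touching nothing.

**Bystanders:** the spanner, tub and coupler looked unmoved in the final picture. I did not measure them.

**Checks that disagreed:**
- **Camera offset:** the three cameras differed by 3 to 5 mm in absolute position, so I relied on comparisons within the wrist camera.
- **After latching:** the scene camera could not measure the board, because the hold-down arm splits its outline. The wrist camera, from a different viewpoint, read (564.0, 50.6) at -3.6°. The side camera read (565.4, 53.6) at -2.7°, against (565.6, 54.0) at -3.8° for the first plate. I took the 1° difference as noise and saw no shift of the pile.

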